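# Fetch a block of wood type from behind the ink and the magnifier

### The arm

A 6-joint arm with a two-finger parallel gripper is mounted at the origin on a cart in front of the work surface, level with it; the furniture and walls round the work are solid. World frame = base frame: x ahead of the robot, y to its left, z up, the work surface at z = 0. Lengths are in m, angles in rad, forces in N, time in s.
With the tool pointing down it reaches from about 0.425 to 0.95 m from the base axis. Payload 14.7 kg.
Tool frame: the origin (TCP) lies midway between the tips of the shut fingers; the grasp point (between the pads) lies 19 mm behind it; z points along the fingers, y is the direction in which the jaws open and shut (so a half turn about z gives the same grasp; the last joint's range is limited). The gripper opens to 85 mm and grips with 20 to 120 N. Pads are 22 mm wide; open, the fingers measure 114 mm over their backs; the gripper's body (76 mm by 85 mm) begins 54 mm behind the grasp point. The pads swing forward as they close: fully open they stand 13 mm farther back than shut.
Start: joints at [1.124, 0.48, 1.596, -0, 1.065, -0.047], TCP at [0.253, 0.599, 0.231] pointing down, gripper open.
Joint ranges: [-2.75, 2.75], [-0.82, 2.05], [0.23, 2.67], [-1.56, 4.7], [0.09, 2.69], [-2.92, 2.92]. Speed limits (rad/s): [1.89, 1.89, 2.39, 3.01, 3.01, 3.01].

### API

Orientations are given as a 3x3 rotation matrix whose columns are the frame's x, y, z axes.
In Python, from cell import sensors, optics, hand_in gives the robot as it stands.
- The arm moves only by the tool send_rows, never from a script. Its argument "moves" is a list of rows, each a list of 2 entries, a list of its own where there are three numbers: the shift along the tool's x, y, z in m, then the turn, a rotation vector about the tool's x, y, z in degrees. A call has 1 to 12 rows; each row is the pose to reach, as a shift and turn from the pose commanded when the call began, along the tool's axes at that moment; what a row does not reach only later rows make up. A row lasts 1/8 s, in which the tool goes at most 62.5 mm and 10.7 degrees, less where a joint would pass 70% of its speed; a pose out of reach is approached as far as the arm can. A call with a gripper value outside its range is refused whole. "grip" is the closure, from 0 (fully open) to 1 (shut), set as the call begins (left out, the last holds). The fingers move at their own pace and stop on an object; "squeeze" is the grip in N (left out, the last holds). Time passes only in rows, so rows that repeat a pose let the fingers close. It gives the time, the measured TCP pose, the force and the opening at its end, in the units of the state.
- sensors.get_state(): the state, without advancing time (a new reading comes with each control period).
- optics.camera(name): name is "scene" or "top"; returns a dict with "frame" (420x560x3 uint8, red, green, blue), "fx", "fy", "cx", "cy" (pixels), "D" ([k1, k2, p1, p2, k3] as OpenCV has them; the pictures are not rectified), "world_from_camera" (4x4, takes a point from camera to world coordinates). Camera axes: x right, y down, z forward; pixel columns grow to the right and rows downward; lengths in m; the calibration is good to about 2 mm. A picture is of the moment at which its call begins. There is no depth.
- hand_in(): hands the job in, once; it reports no verdict.
The state is a dict: "clock": time; "qpos": joint angles; "qvel": joint speeds; "joint_torque": joint torques, N m; "tcp_pos": TCP position; "orientation": TCP orientation; "wrist_force": force on the tool from outside, world axes, zero at the start; "wrist_torque": the same for the moment, N m; "grip_width": finger opening in m.
Only numpy, scipy, OpenCV 4.12 (cv2) and the standard library are available. Lean on these libraries where they do the work, as an engineer would, in place of code of your own. Each camera call takes 0.05 s, during which the arm holds its last target.

### The job

The line of wooden type in the steel galley lacks its middle block: the big one, which lies in the wooden type case under the clear sliding lid, and the ink bottle and the black standing magnifier stand where that lid has to slide out. Stand both of them in the dark wooden desk tray, slide the lid fully open, lay the big block face up in the gap of the line, square with it, then slide the lid fully shut. Last, stand the bottle and the magnifier back just where each of them stood, keep them upright all the time, and leave the other two blocks and the glue stick alone.

Things in the scene. Friction and masses are not known exactly. Their poses are not given: they have to be found in the camera images.
- lid (a joint): slide of the type case's clear lid, m: 0 shut (starts up to 0.012 ajar), 0.14 fully open, baring all compartments; stays where left, friction 1.5 N. It slides along its grip's -x, out over the table in front of the case, 31 to 35 mm above the table, 207 mm wide, and hits anything taller within 140 mm of the case. Case: light wood, fixed, 160 (x) x 216 (y) x 40 mm, front wall 30 mm high.
- lid_grip (a point): middle of the top of the dark wooden grip bar on the lid's front end: bar 14 mm thick (x), 70 mm long (y), 22 mm high, standing from 34 to 56.5 mm above the table, with the flat lid round its foot; +x points from the front of the case to its back. Moves with the lid; lid shut, it lies 66 mm in front of the case's centre.
- big_block: the biggest of the three loose wood type blocks in the case (ampersand shape on top): wood body 60 (x) x 48 (y) x 20 mm, black character on top to 23 mm; origin at the centre of its underside, z up. It lies in any of the three compartments, nearly square with the case, at the middle of its length within 6 mm.
- middle_block: wood type block 52 (x) x 42 (y) x 20 mm, character on top to 23 mm, in another compartment; to be left alone. Origin at the centre of its underside. The three compartments lie side by side along y, each 144 mm long (x) and 64 mm wide, floor 5 mm above the table, dividers 4 mm thick, their tops 20 mm above the table.
- narrow_block: wood type block 52 (x) x 32 (y) x 20 mm, character on top to 23 mm, in the third compartment; to be left alone. Origin at the centre of its underside.
- ink_bottle: dark blue glass ink bottle, 53 x 52 mm, 60 mm tall, with a black ribbed cap 33 mm across from 44 to 60 mm height; stands in front of the case. Origin at the centre of its underside, z up.
- loupe: black standing magnifier, a round body 42 mm across and 40 mm tall with a lens on top (43 mm); stands in front of the case. Origin at the centre of its underside, z up.
- gap (a point): centre of the gap in the line of type, on the galley's floor, 2 mm above the table; x across the line, y along it. The gap is 64 mm long (y), between two fixed type blocks 23 mm tall; at the far side (+x) a rail whose top is 8 mm above the table stands 43 mm from this point, the near side is open. The big block lies here with its 60 mm side along x.
- desk_tray: dark wooden desk tray, fixed, 140 (x) x 210 (y) mm, rim 14 mm high and 6 mm thick, inner floor 6 mm above the table; origin at the centre of its underside. Empty at the start.
- glue_stick: white glue stick with a dark cap, 28 mm across, 92 mm tall, standing behind the desk tray; a bystander. Origin at the centre of its underside, z up.
Mind the look-alikes: they are no part of the job. What is shaped like the loupe but purple is not meant.

How it is judged:
On the way, in this order (a step that is already met when the one before it is completed fails the run):
1. the ink bottle and the magnifier both stand upright in the desk tray, released (x of ink_bottle in the frame of desk_tray between -0.06 and 0.06 m and y of ink_bottle in the frame of desk_tray between -0.095 and 0.095 m and height (world z) of each of ink_bottle, loupe below 0.012 m and angle between each of ink_bottle, loupe's own z axis and vertical below 0.12 rad and contact force between the fingers and ink_bottle below 0.1 N and x of loupe in the frame of desk_tray between -0.06 and 0.06 m and y of loupe in the frame of desk_tray between -0.095 and 0.095 m and contact force between the fingers and loupe below 0.1 N), for 0.2 s.
2. the lid is slid open (more than 110 mm) (value of joint lid above 0.11 m), for 0.1 s.
3. the big block lies in the gap of the line, released (x of big_block in the frame of gap between -0.013 and 0.013 m and y of big_block in the frame of gap between -0.01 and 0.01 m and height (world z) of big_block below 0.005 m and angle between big_block's own z axis and vertical below 0.1 rad and angle between the x axis of big_block and the x axis of gap, either way round below 0.2 rad and contact force between the fingers and big_block below 0.1 N), for 0.2 s.
4. the lid is slid fully shut (within 6 mm) (value of joint lid below 0.006 m), for 0.1 s.
At the end, for the whole second after the job is handed in: The ink bottle and the magnifier stand upright and at rest within 15 mm of where each stood at the start; the big block lies flat in the gap of the line, within 13 mm across the line and 10 mm along it of the gap's centre and square within 0.2 rad; the lid is shut within 6 mm (distance of each of ink_bottle, loupe from where it was at the start of the episode below 0.015 m and angle between each of ink_bottle, loupe, big_block's own z axis and vertical below 0.1 rad and linear speed of each of ink_bottle, loupe, big_block below 0.02 m/s and x of big_block in the frame of gap between -0.013 and 0.013 m and y of big_block in the frame of gap between -0.01 and 0.01 m and height (world z) of big_block below 0.005 m and angle between the x axis of big_block and the x axis of gap, either way round below 0.2 rad and value of joint lid below 0.006 m); the robot touches nothing.
It fails at once if the ink bottle is tipped (more than 0.5 rad) (angle between ink_bottle's own z axis and vertical above 0.5 rad).
It fails at once if the magnifier is tipped (more than 0.5 rad) (angle between loupe's own z axis and vertical above 0.5 rad).
It fails at once if one of the other two blocks is moved more than 12 mm (distance of any of middle_block, narrow_block from where it was at the start of the episode above 0.012 m).
It fails at once if the glue stick is moved more than 15 mm (distance of glue_stick from where it was at the start of the episode above 0.015 m).
It also fails if it takes over 128 s, if anything falls off the work surface, if the arm or the gripper's body presses on something with over 40 N, if the wrist force passes 120 N, or if a joint passes its speed limit or range.

## Working session

There is one attempt and no reset: what is moved stays moved. The work goes in short steps, Python scripts to look and compute and a tool call to move; the robot and the scene stay as the last step left them, time stands still between calls to the robot, and variables do not carry over. Pictures are saved under pics/ and viewed, and the job is handed in when it is done.

Besides the shell and the picture viewer there is one more tool, called after "Call:" by a JSON object that holds its "method" and its "body". send_rows: Moves the arm, as the interface text tells. Its arguments: {"type":"object","properties":{"moves":{"type":"array","items":{"type":"array"}},"grip":{"type":"number"},"squeeze":{"type":"number"}},"required":["moves"]}

```bash
ls; mkdir -p pics; cat > h.py <<'E'
import numpy as np, cv2
from cell import sensors, optics
def cap(n,fn=None):
    c=optics.camera(n)
    if fn: cv2.imwrite('pics/'+fn,cv2.cvtColor(c['frame'],cv2.COLOR_RGB2BGR))
    return c
def K(c): return np.array([[c['fx'],0,c['cx']],[0,c['fy'],c['cy']],[0,0,1.]])
def ray(c,uv):
    uv=np.array(uv,float).reshape(-1,1,2)
    n=cv2.undistortPoints(uv,K(c),np.array(c['D'],float)).reshape(-1,2)
    T=np.array(c['world_from_camera']); d=np.c_[n,np.ones(len(n))]@T[:3,:3].T
    return T[:3,3],d
def onz(c,uv,z):
    o,d=ray(c,uv); return o+d*((z-o[2])/d[:,2])[:,None]
def proj(c,P):
    T=np.linalg.inv(np.array(c['world_from_camera'])); r,_=cv2.Rodrigues(T[:3,:3])
    return cv2.projectPoints(np.array(P,float).reshape(-1,1,3),r,T[:3,3],K(c),np.array(c['D'],float))[0].reshape(-1,2)
E
python3 - <<'E'
from h import *
np.set_printoptions(precision=4,suppress=True)
for n in('top','scene'):
    c=cap(n,n+'0.png'); print(n,c['fx'],c['cx'],c['D'],np.array(c['world_from_camera']))
    import cv2
    cv2.imwrite('pics/%s0b.png'%n,cv2.resize(cv2.cvtColor(c['frame'],cv2.COLOR_RGB2BGR),(800,600),interpolation=cv2.INTER_CUBIC))
s=sensors.get_state();print(s)
E
```

```text
pics
top 406.78265800799784 279.6384546635672 [-0.0417  0.      0.      0.      0.    ] [[-0.0145 -0.9811  0.1931  0.2733]
 [-0.9993  0.0209  0.0313 -0.0056]
 [-0.0347 -0.1925 -0.9807  1.2251]
 [ 0.      0.      0.      1.    ]]
scene 408.67192735971355 277.3089717917037 [-0.0953  0.      0.      0.      0.    ] [[ 0.8195 -0.4379  0.3697  0.1282]
 [-0.573  -0.6348  0.5183 -0.4806]
 [ 0.0077 -0.6366 -0.7712  0.8235]
 [ 0.      0.      0.      1.    ]]
{'clock': 0.1, 'qpos': array([ 1.1244,  0.4808,  1.5968,  0.    ,  1.0651, -0.0466]), 'qvel': array([-0.001 ,  0.0004, -0.001 ,  0.0009, -0.001 , -0.0003]), 'joint_torque': array([  0.0013, -95.2247, -43.1035,   0.    ,   0.0052,  -0.    ]), 'tcp_pos': array([0.2528, 0.5984, 0.2307]), 'orientation': array([[-0.9212,  0.3892, -0.0005],
       [ 0.3892,  0.9212, -0.001 ],
       [ 0.0001, -0.0011, -1.    ]]), 'wrist_force': array([-0.0978,  0.3491,  0.1399]), 'wrist_torque': array([ 0.0689, -0.0554,  0.0037]), 'grip_width': 0.08543438496313051}
```

View pics/top0b.png

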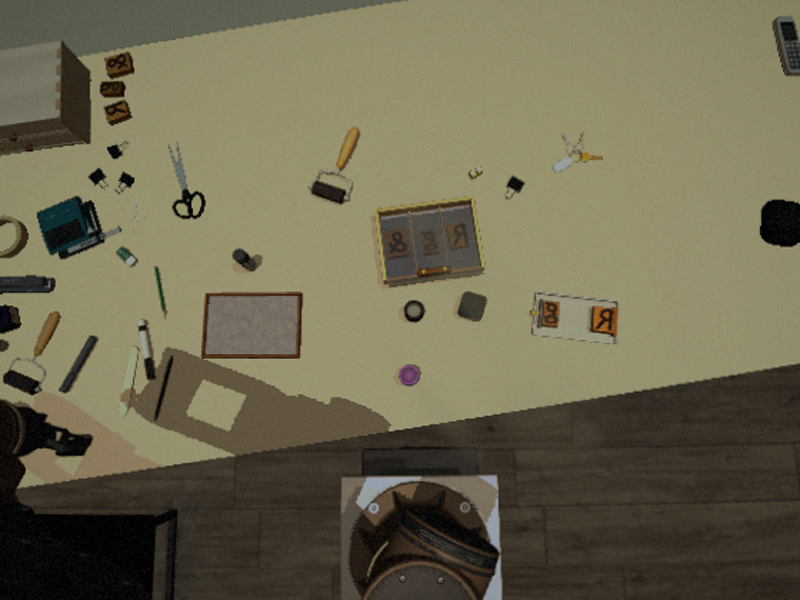

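View pics/scene0b.png

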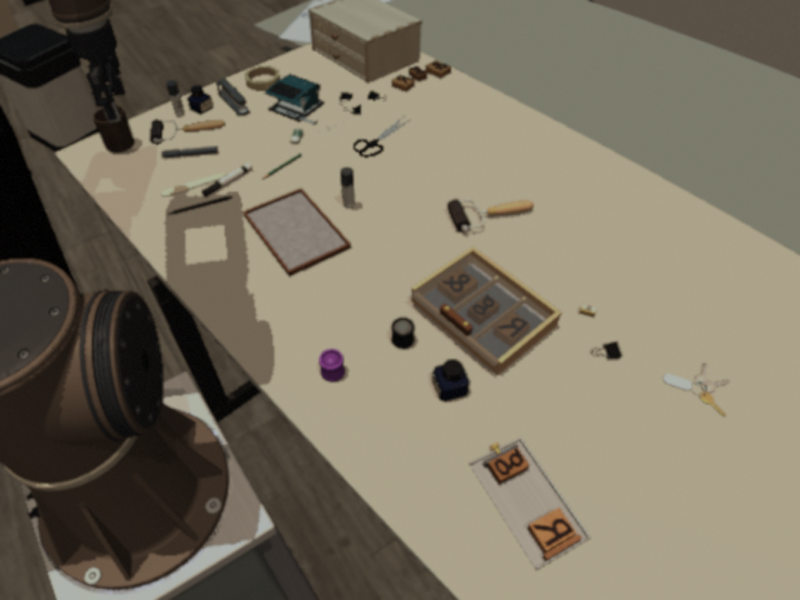

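```bash
python3 - <<'E'
from h import *
im=cv2.imread('pics/top0.png'); cr=im[130:280,250:440]; cv2.imwrite('pics/topc.png',cv2.resize(cr,None,fx=4,fy=4,interpolation=cv2.INTER_CUBIC))
im=cv2.imread('pics/scene0.png'); cr=im[160:300,210:400]; cv2.imwrite('pics/scec.png',cv2.resize(cr,None,fx=4,fy=4,interpolation=cv2.INTER_CUBIC))
E
```

```text
(no output)
```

View pics/topc.png

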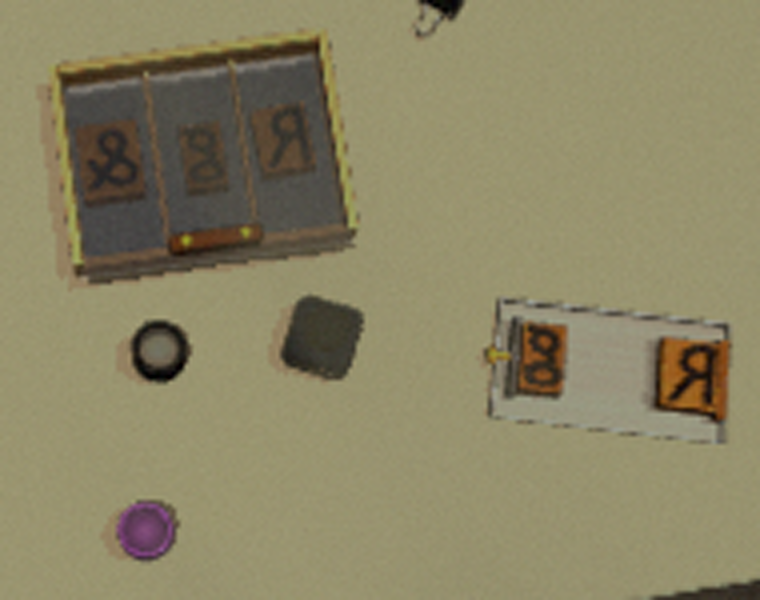

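View pics/scec.png

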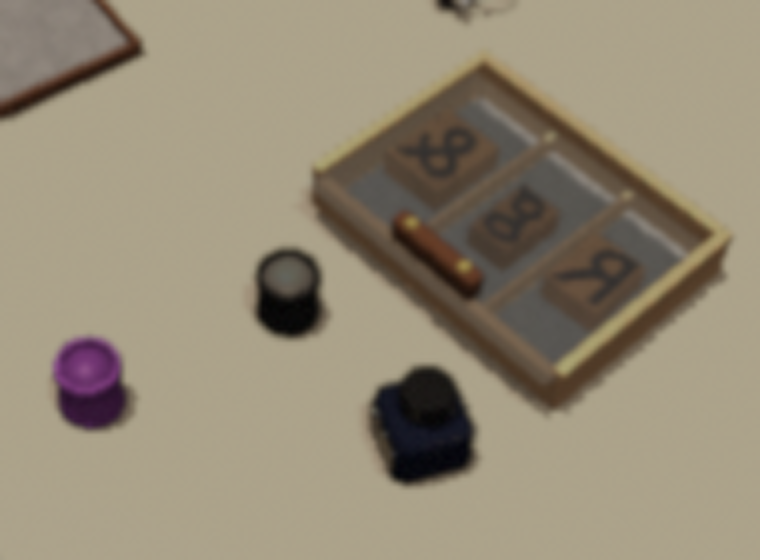

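```bash
python3 - <<'E'
from h import *
np.set_printoptions(precision=4,suppress=True)
ct=cap('top');cs=cap('scene')
def T(p): return (np.array(p,float)+.5)/4-.5+[250,130]
def S(p): return (np.array(p,float)+.5)/4-.5+[210,160]
# case corners z=.04 top
C=onz(ct,T([(57,65),(326,34),(357,236),(80,270)]),.04)
print('case top TL TR BR BL\n',C, [np.linalg.norm(C[i]-C[(i+1)%4]) for i in range(4)])
C2=onz(cs,S([(483,55),(730,235),(552,380),(315,168)]),.04)
print('case scene backL backR frontR frontL\n',C2,[np.linalg.norm(C2[i]-C2[(i+1)%4]) for i in range(4)])
print('grip top',onz(ct,T([(216,239)]),.0565),'scene',onz(cs,S([(437,252)]),.0565))
print('gripends top',onz(ct,T([(170,243),(262,233)]),.0565))
print('loupe top',onz(ct,T([(160,350)]),.041),'scene',onz(cs,S([(289,275)]),.041))
print('bottle cap scene',onz(cs,S([(430,392)]),.06))
for nm,c,th in(('top',ct,60),('scene',cs,45)):
    g=c['frame'].max(2)
    m=(g<th).astype(np.uint8)
    for cn in cv2.findContours(m,cv2.RETR_EXTERNAL,cv2.CHAIN_APPROX_NONE)[0]:
        if cv2.contourArea(cn)>60:
            (x,y),(w,h),a=cv2.minAreaRect(cn); print(nm,round(x),round(y),round(w),round(h),round(a,1),cv2.contourArea(cn))
pts={'gal corners':[(502,298),(728,324),(722,440),(490,416)]}
G=onz(ct,T(pts['gal corners']),.008);print('gal',G)
print('blkL right edge',onz(ct,T([(567,325),(563,395)]),.023),'blkR left edge',onz(ct,T([(664,338),(658,410)]),.023))
Tt=onz(ct,np.array([(205,293),(301,293),(300,357),(203,357)])*.7,.014);print('tray',Tt,[np.linalg.norm(Tt[i]-Tt[(i+1)%4]) for i in range(4)])
E
```

```text
case top TL TR BR BL
 [[ 0.7074  0.0777  0.04  ]
 [ 0.727  -0.1292  0.04  ]
 [ 0.5669 -0.1459  0.04  ]
 [ 0.5455  0.0616  0.04  ]] [np.float64(0.20780845638520365), np.float64(0.16092348044763152), np.float64(0.20856021792257817), np.float64(0.16271086442677124)]
case scene backL backR frontR frontL
 [[ 0.7039  0.0804  0.04  ]
 [ 0.7303 -0.1287  0.04  ]
 [ 0.5672 -0.1466  0.04  ]
 [ 0.5498  0.0626  0.04  ]] [np.float64(0.2108217681795217), np.float64(0.16411716107811034), np.float64(0.20992131930546867), np.float64(0.15508417968247268)]
grip top [[ 0.5629 -0.0401  0.0565]] scene [[ 0.5619 -0.0445  0.0565]]
gripends top [[ 0.5606 -0.0061  0.0565]
 [ 0.5667 -0.0742  0.0565]]
loupe top [[0.4833 0.0029 0.041 ]] scene [[0.486  0.0013 0.041 ]]
bottle cap scene [[ 0.4945 -0.1222  0.06  ]]
top 304 406 58 17 26.6 257.0
top 296 378 82 104 90.0 4800.0
top 15 267 26 11 23.6 215.0
top 280 337 164 559 90.0 46958.5
top 104 258 15 5 78.7 64.5
top 114 271 3 46 14.0 84.5
top 54 255 6 44 29.4 198.0
top 7 222 14 19 0.0 204.5
top 290 218 13 13 90.0 141.5
top 19 199 11 38 88.3 373.0
top 171 182 18 8 45.0 
[... 401 characters left out ...]
scene 137 240 109 36 56.3 1779.5
scene 40 241 337 138 65.9 16936.5
scene 217 68 15 12 77.5 87.5
scene 138 68 14 16 31.0 129.5
scene 199 63 21 9 18.4 137.0
scene 44 63 98 84 80.4 3556.5
scene 56 8 15 41 90.0 498.5
gal [[ 0.5239 -0.2576  0.008 ]
 [ 0.5001 -0.4271  0.008 ]
 [ 0.4121 -0.4151  0.008 ]
 [ 0.4338 -0.2433  0.008 ]]
blkL right edge [[ 0.4991 -0.3017  0.023 ]
 [ 0.4464 -0.2952  0.023 ]] blkR left edge [[ 0.4877 -0.3733  0.023 ]
 [ 0.4337 -0.3647  0.023 ]]
tray [[0.5351 0.4541 0.014 ]
 [0.5305 0.2441 0.014 ]
 [0.3931 0.2438 0.014 ]
 [0.3964 0.4516 0.014 ]] [np.float64(0.21006493144298186), np.float64(0.13733193566613658), np.float64(0.20778964686651924), np.float64(0.1387056015731187)]
```

```bash
python3 - <<'E'
from h import *
im=cv2.imread('pics/top0.png')
a=im[195:245,360:440]; cv2.imwrite('pics/gal.png',cv2.resize(a,None,fx=10,fy=10,interpolation=cv2.INTER_CUBIC))
a=im[135:210,260:345]; cv2.imwrite('pics/case.png',cv2.resize(a,None,fx=8,fy=8,interpolation=cv2.INTER_CUBIC))
a=im[195:255,130:220]; cv2.imwrite('pics/tray.png',cv2.resize(a,None,fx=8,fy=8,interpolation=cv2.INTER_CUBIC))
a=im[200:240,275:350]; a=np.clip(a.astype(float)*2,0,255).astype(np.uint8);cv2.imwrite('pics/lb.png',cv2.resize(a,None,fx=10,fy=10,interpolation=cv2.INTER_CUBIC))
a=cv2.imread('pics/scene0.png')[215:285,265:335];a=np.clip(a.astype(float)*2.5,0,255).astype(np.uint8);cv2.imwrite('pics/lb2.png',cv2.resize(a,None,fx=8,fy=8,interpolation=cv2.INTER_CUBIC))
E
```

```text
(no output)
```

View pics/gal.png

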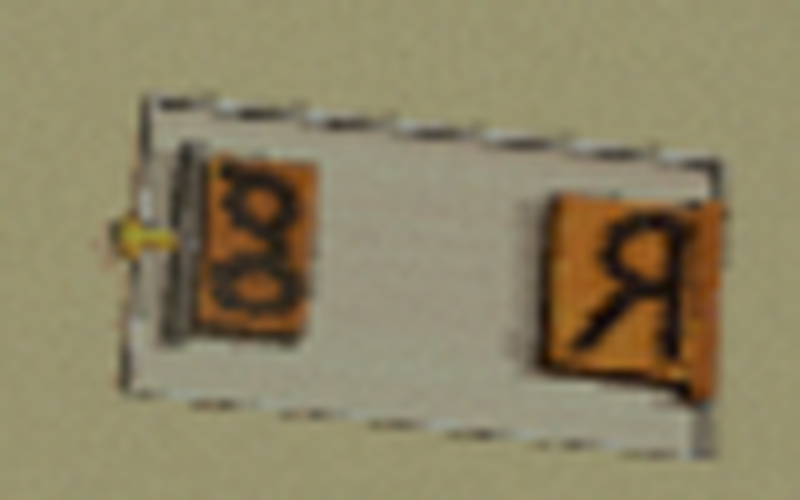

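View pics/case.png

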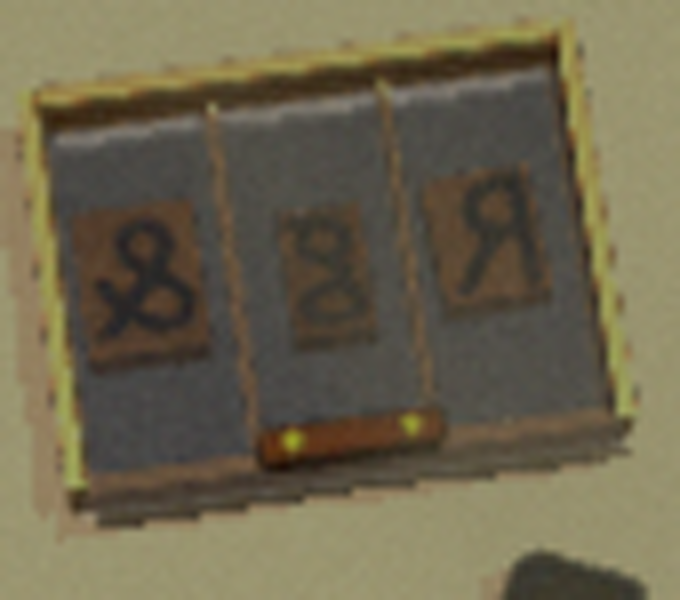

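View pics/lb.png

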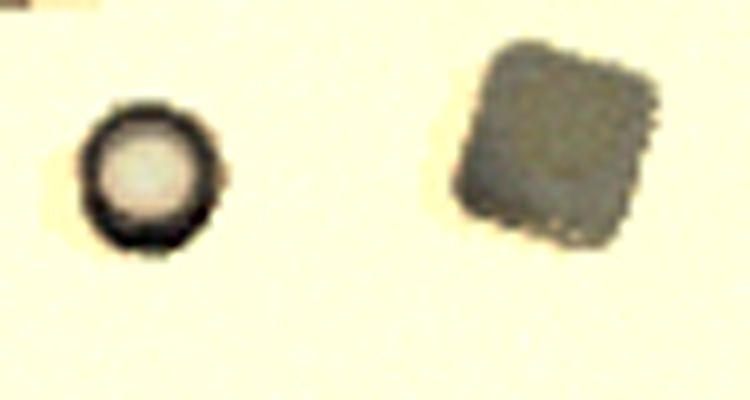

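View pics/lb2.png

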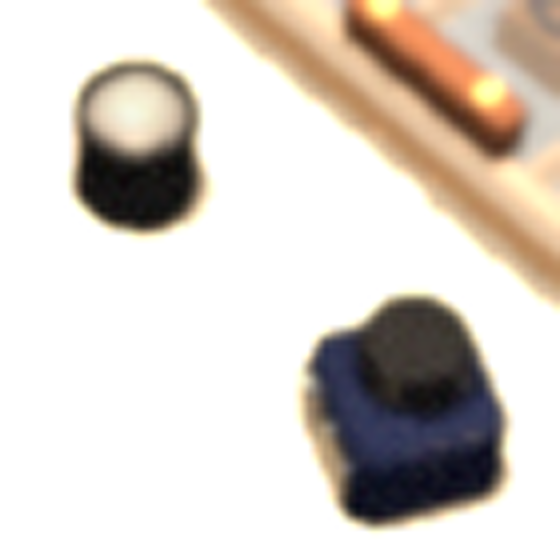

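View pics/tray.png

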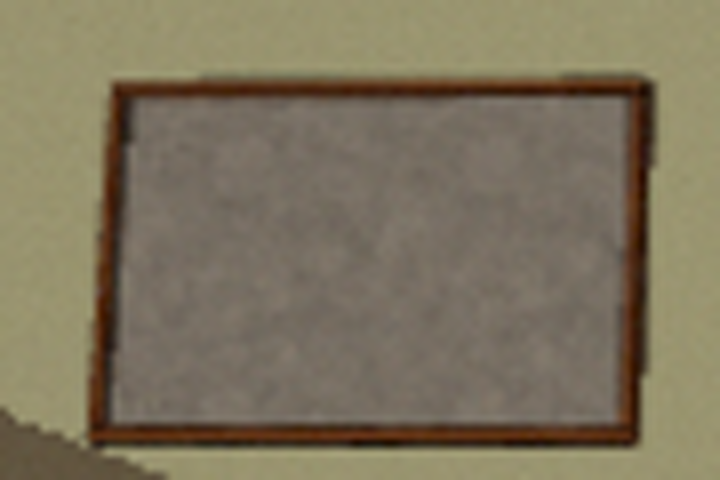

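```bash
cat >> h.py <<'E'
def up(p,s,off): return (np.array(p,float)+.5)/s-.5+np.array(off)
def frame(yaw): c,s=np.cos(yaw),np.sin(yaw); return np.array([[c,-s],[s,c]])
E
python3 - <<'E'
from h import *
np.set_printoptions(precision=4,suppress=True)
im=cv2.imread('pics/scene0.png')
a=im[300:405,320:420]; cv2.imwrite('pics/gal2.png',cv2.resize(a,None,fx=7,fy=7,interpolation=cv2.INTER_CUBIC))
ct=cap('top');cs=cap('scene')
G=lambda p:up(p,10,(360,195)); L=lambda p:up(p,10,(275,200)); L2=lambda p:up(p,8,(265,215))
print('L right top',onz(ct,G([(316,160),(302,345)]),.02)[:,:2]); print('L left top',onz(ct,G([(210,155),(196,330)]),.02)[:,:2])
print('R left top',onz(ct,G([(557,197),(547,370)]),.02)[:,:2],'R left bot',onz(ct,G([(544,200),(536,375)]),.002)[:,:2])
print('bottle shoulder corners z.04',onz(ct,L([(515,40),(655,80),(600,248),(457,195)]),.04)[:,:2])
print('cap',onz(ct,L([(570,125)]),.06), onz(cs,L2([(412,347)]),.06))
print('bottle base scene corners z0',onz(cs,L2([(365,522),(500,490)]),.0)[:,:2])
print('loupe lens top',onz(ct,L([(147,173)]),.043),onz(cs,L2([(138,108)]),.042))
print('loupe outline top',onz(ct,L([(150,178)]),.02), 'scene base',onz(cs,L2([(140,228)]),0))
print('glue', onz(cs,np.array([[347,200]])*.7,0.0))
E
```

```text
L right top [[ 0.5007 -0.3019]
 [ 0.4448 -0.294 ]]
L left top [[ 0.5029 -0.2702]
 [ 0.45   -0.2628]]
R left top [[ 0.4879 -0.3731]
 [ 0.4358 -0.3661]] R left bot [[ 0.4903 -0.3745]
 [ 0.4368 -0.368 ]]
bottle shoulder corners z.04 [[ 0.5222 -0.106 ]
 [ 0.5092 -0.1469]
 [ 0.4592 -0.1286]
 [ 0.4759 -0.0872]]
cap [[ 0.4924 -0.1193  0.06  ]] [[ 0.492  -0.1214  0.06  ]]
bottle base scene corners z0 [[ 0.4719 -0.1329]
 [ 0.5108 -0.147 ]]
loupe lens top [[0.4838 0.004  0.043 ]] [[0.486  0.0016 0.042 ]]
loupe outline top [[0.4864 0.0033 0.02  ]] scene base [[ 0.4787 -0.0109  0.    ]]
glue [[0.6044 0.3742 0.    ]]
```

View pics/gal2.png

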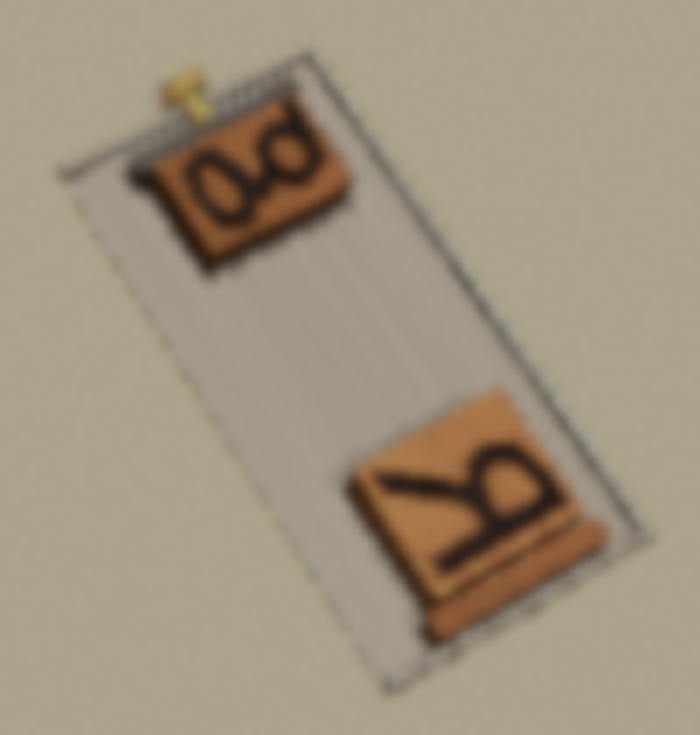

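```bash
python3 - <<'E'
from h import *
np.set_printoptions(precision=4,suppress=True)
cs=cap('scene');ct=cap('top')
g=lambda p:up(p,7,(320,300))
print('L right top',onz(cs,g([(350,165),(210,252)]),.02)[:,:2],'bot',onz(cs,g([(348,188),(210,275)]),.002)[:,:2])
print('R left top',onz(cs,g([(500,392),(358,473)]),.02)[:,:2])
print('galley',onz(cs,g([(308,55),(648,540),(390,690),(68,172)]),.008)[:,:2])
# colour segmentation profile in top along the line
G=lambda p:up(p,10,(360,195))
f=ct['frame'].astype(int)
for v in(221,223,225):
    print(v,[tuple(f[v,u]) for u in range(388,394)],[tuple(f[v,u]) for u in range(410,419)])
E
```

```text
L right top [[ 0.502  -0.297 ]
 [ 0.4491 -0.2934]] bot [[ 0.5047 -0.2982]
 [ 0.4515 -0.2947]]
R left top [[ 0.4895 -0.3749]
 [ 0.4399 -0.3682]]
galley [[ 0.5221 -0.259 ]
 [ 0.4989 -0.4302]
 [ 0.4105 -0.4171]
 [ 0.4353 -0.2459]]
221 [(np.int64(69), np.int64(50), np.int64(29)), (np.int64(107), np.int64(62), np.int64(28)), (np.int64(125), np.int64(84), np.int64(50)), (np.int64(137), np.int64(128), np.int64(104)), (np.int64(154), np.int64(149), np.int64(127)), (np.int64(150), np.int64(145), np.int64(122))] [(np.int64(155), np.int64(147), np.int64(126)), (np.int64(142), np.int64(135), np.int64(115)), (np.int64(127), np.int64(117), np.int64(97)), (np.int64(101), np.int64(90), np.int64(72)), (np.int64(50), np.int64(38), np.int64(17)), (np.int64(113), np.int64(78), np.int64(29)), (np.int64(155), np.int64(106), np.int64(39)), (np.int64(155), np.int64(93), np.int64(33)), (np.int64(155), np.int64(94), np.int64(26))]
223 [(np.int64(52), np.int64(40), np.int64(29)), (np.int64(54), np.int64(41), np.int64(31)), (np.int64(93), np.int64(74), np.int64(54)), (np.int64(128), np.int64(122), np.int64(100)
[... 498 characters left out ...]
t64(27))]
225 [(np.int64(46), np.int64(40), np.int64(29)), (np.int64(78), np.int64(54), np.int64(29)), (np.int64(131), np.int64(93), np.int64(61)), (np.int64(150), np.int64(145), np.int64(125)), (np.int64(152), np.int64(145), np.int64(122)), (np.int64(152), np.int64(147), np.int64(125))] [(np.int64(153), np.int64(147), np.int64(125)), (np.int64(143), np.int64(135), np.int64(113)), (np.int64(125), np.int64(115), np.int64(96)), (np.int64(101), np.int64(90), np.int64(76)), (np.int64(41), np.int64(24), np.int64(14)), (np.int64(116), np.int64(78), np.int64(26)), (np.int64(154), np.int64(101), np.int64(33)), (np.int64(153), np.int64(95), np.int64(32)), (np.int64(157), np.int64(101), np.int64(36))]
```

```bash
cat > go.py <<'E'
import sys
from h import *
# args: psi x y z [x y z ...]
a=[float(v) for v in sys.argv[1:]]; psi=a[0]
s=sensors.get_state(); R=np.array(s['orientation']);p=np.array(s['tcp_pos'])
t=-np.degrees(psi-np.arctan2(-R[0,1],R[1,1])); t=(t+90)%180-90
print('t',round(s['clock'],2),'tcp',p.round(4),'psi',round(float(np.arctan2(-R[0,1],R[1,1])),3),'w',round(s['grip_width'],4),'F',np.round(s['wrist_force'],1),'tiltz',R[:,2].round(4))
print('turn z deg',round(t,1))
for i in range(1,len(a),3): print(np.round((np.array(a[i:i+3])-p)@R,4))
E
python3 go.py -.33 .45 .35 .2 .492 -.119 .12 .492 -.119 .004
```

```text
t 0.4 tcp [0.253  0.5987 0.2312] psi -0.4 w 0.0854 F [-0.3 -0.2  0.7] tiltz [-1.e-04 -2.e-04 -1.e+00]
turn z deg -4.0
[-0.2783 -0.1524  0.0312]
[-0.4996 -0.568   0.1113]
[-0.4996 -0.568   0.2273]
```

Call:
{"method": "send_rows", "body": {"moves": [[[-0.06, -0.03, 0.01], [0, 0, -1]], [[-0.12, -0.06, 0.02], [0, 0, -2]], [[-0.17, -0.09, 0.025], [0, 0, -3]], [[-0.22, -0.12, 0.03], [0, 0, -4]], [[-0.278, -0.152, 0.031], [0, 0, -4]], [[-0.31, -0.2, 0.04], [0, 0, -4]], [[-0.34, -0.25, 0.05], [0, 0, -4]], [[-0.37, -0.31, 0.06], [0, 0, -4]], [[-0.4, -0.37, 0.07], [0, 0, -4]], [[-0.43, -0.43, 0.08], [0, 0, -4]], [[-0.46, -0.5, 0.09], [0, 0, -4]], [[-0.5, -0.568, 0.111], [0, 0, -4]]], "grip": 0}}

```text
clock: 1.9
tcp_pos: [0.4878, -0.0736, 0.1315]
orientation: [[-0.946, 0.324, 0.001], [0.324, 0.946, -0.0], [-0.001, 0.0, -1.0]]
wrist_force: [1.0, -0.1, 0.1]
grip_width: 0.0853
```

```bash
python3 go.py -.33 .492 -.119 .12 .492 -.119 .004
```

```text
t 1.9 tcp [ 0.4878 -0.0736  0.1315] psi -0.33 w 0.0853 F [ 1.  -0.1  0.1] tiltz [ 1.2e-03 -2.0e-04 -1.0e+00]
turn z deg -0.0
[-0.0187 -0.0416  0.0115]
[-0.0186 -0.0416  0.1275]
```

Call:
{"method": "send_rows", "body": {"moves": [[[-0.017, -0.037, 0.011], [0, 0, 0]], [[-0.017, -0.037, 0.011], [0, 0, 0]], [[-0.017, -0.037, 0.011], [0, 0, 0]]]}}

```text
clock: 2.28
tcp_pos: [0.4916, -0.1118, 0.1203]
orientation: [[-0.946, 0.325, -0.0], [0.325, 0.946, 0.0], [0.0, 0.0, -1.0]]
wrist_force: [0.7, 0.2, -0.5]
grip_width: 0.0854
```

```bash
python3 go.py -.33 .492 -.119 .12 .492 -.119 .004;  python3 - <<'E'
from h import *
c=cap('top');a=c['frame'][190:250,270:370,::-1];cv2.imwrite('pics/t1.png',cv2.resize(a,None,fx=7,fy=7,interpolation=cv2.INTER_CUBIC))
c=cap('scene');a=c['frame'][160:300,230:400,::-1];cv2.imwrite('pics/s1.png',cv2.resize(a,None,fx=4,fy=4,interpolation=cv2.INTER_CUBIC))
E
```

```text
t 2.27 tcp [ 0.4916 -0.1118  0.1203] psi -0.331 w 0.0854 F [ 0.7  0.2 -0.5] tiltz [-3.e-04  2.e-04 -1.e+00]
turn z deg -0.0
[-0.0027 -0.0067  0.0003]
[-0.0027 -0.0067  0.1163]
```

View pics/s1.png

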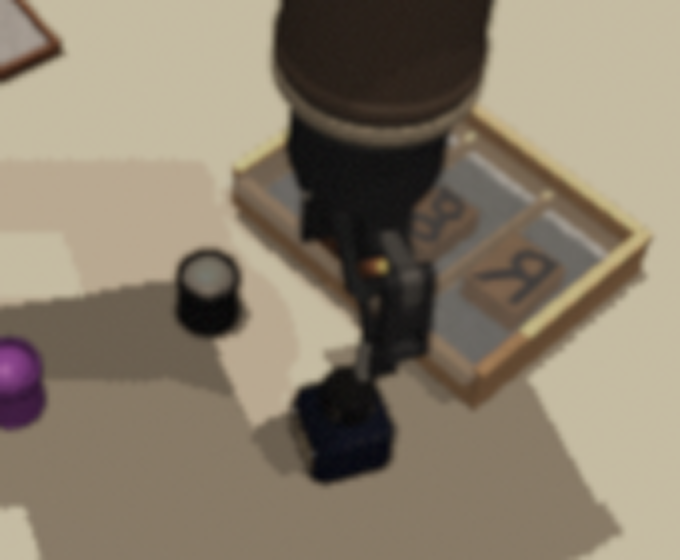

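Call:
{"method": "send_rows", "body": {"moves": [[[-0.003, -0.007, 0.03], [0, 0, 0]], [[-0.003, -0.007, 0.07], [0, 0, 0]], [[-0.003, -0.007, 0.1], [0, 0, 0]], [[-0.003, -0.007, 0.115], [0, 0, 0]], [[-0.003, -0.007, 0.115], [0, 0, 0]]]}}

```text
clock: 3.0
tcp_pos: [0.4921, -0.1189, 0.005]
orientation: [[-0.946, 0.323, -0.001], [0.323, 0.946, 0.0], [0.001, -0.0, -1.0]]
wrist_force: [0.2, -0.0, 0.0]
grip_width: 0.0855
```

Call:
{"method": "send_rows", "body": {"moves": [[[0, 0, 0], [0, 0, 0]], [[0, 0, 0], [0, 0, 0]], [[0, 0, 0], [0, 0, 0]], [[0, 0, 0], [0, 0, 0]], [[0, 0, 0], [0, 0, 0]]], "grip": 1, "squeeze": 25}}

```text
clock: 3.62
tcp_pos: [0.493, -0.1198, 0.0064]
orientation: [[-0.946, 0.324, 0.002], [0.324, 0.946, -0.001], [-0.002, 0.0, -1.0]]
wrist_force: [-0.9, 2.2, 9.9]
grip_width: 0.0498
```

```bash
python3 go.py -.33 .492 -.119 .06 
```

```text
t 3.62 tcp [ 0.493  -0.1198  0.0064] psi -0.33 w 0.0498 F [-0.9  2.2  9.9] tiltz [ 1.7e-03 -5.0e-04 -1.0e+00]
turn z deg 0.0
[ 0.0011  0.0004 -0.0536]
```

Call:
{"method": "send_rows", "body": {"moves": [[[0, 0, -0.015], [0, 0, 0]], [[0, 0, -0.04], [0, 0, 0]], [[0, 0, -0.07], [0, 0, 0]], [[0, 0, -0.09], [0, 0, 0]]], "squeeze": 40}}

```text
clock: 4.12
tcp_pos: [0.4928, -0.1198, 0.0977]
orientation: [[-0.946, 0.324, 0.002], [0.324, 0.946, -0.001], [-0.002, 0.0, -1.0]]
wrist_force: [0.4, -0.2, -1.9]
grip_width: 0.0495
```

```bash
python3 go.py 0 .48 .09 .09 .464 .303 .09 .464 .303 .013;  python3 - <<'E'
from h import *
c=cap('scene');a=c['frame'][160:300,230:400,::-1];cv2.imwrite('pics/s2.png',cv2.resize(a,None,fx=4,fy=4,interpolation=cv2.INTER_CUBIC))
E
```

```text
t 4.12 tcp [ 0.4928 -0.1198  0.0977] psi -0.33 w 0.0495 F [ 0.4 -0.2 -1.9] tiltz [ 1.8e-03 -6.0e-04 -1.0e+00]
turn z deg -18.9
[0.0801 0.1943 0.0076]
[0.1643 0.3906 0.0074]
[0.1644 0.3906 0.0844]
```

View pics/s2.png

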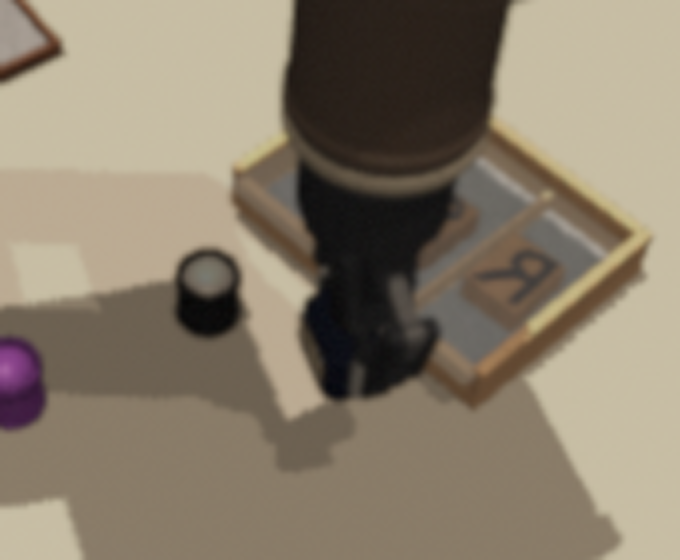

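Call:
{"method": "send_rows", "body": {"moves": [[[0.012, 0.03, 0.0], [0, 0, 0]], [[0.03, 0.07, 0.003], [0, 0, -2]], [[0.05, 0.12, 0.005], [0, 0, -4]], [[0.068, 0.165, 0.007], [0, 0, -7]], [[0.087, 0.21, 0.007], [0, 0, -10]], [[0.106, 0.255, 0.007], [0, 0, -13]], [[0.125, 0.3, 0.007], [0, 0, -16]], [[0.144, 0.345, 0.007], [0, 0, -19]], [[0.158, 0.378, 0.007], [0, 0, -19]], [[0.164, 0.39, 0.007], [0, 0, -19]], [[0.164, 0.39, 0.007], [0, 0, -19]], [[0.164, 0.39, 0.007], [0, 0, -19]]]}}

```text
clock: 5.68
tcp_pos: [0.4635, 0.3014, 0.0884]
orientation: [[-1.0, -0.001, -0.0], [-0.001, 1.0, -0.0], [0.0, -0.0, -1.0]]
wrist_force: [-0.7, 0.4, -1.2]
grip_width: 0.0494
```

```bash
python3 go.py 0 .464 .303 .014 
```

```text
t 5.67 tcp [0.4635 0.3014 0.0884] psi 0.001 w 0.0494 F [-0.7  0.4 -1.2] tiltz [-4.e-04 -4.e-04 -1.e+00]
turn z deg 0.1
[-0.0005  0.0017  0.0744]
```

Call:
{"method": "send_rows", "body": {"moves": [[[0, 0.001, 0.025], [0, 0, 0]], [[0, 0.001, 0.05], [0, 0, 0]], [[0, 0.001, 0.068], [0, 0, 0]], [[0, 0.001, 0.0755], [0, 0, 0]], [[0, 0.001, 0.0755], [0, 0, 0]], [[0, 0.001, 0.0755], [0, 0, 0]]]}}

```text
clock: 6.42
tcp_pos: [0.4639, 0.3034, 0.0131]
orientation: [[-1.0, -0.001, 0.0], [-0.001, 1.0, 0.0], [-0.0, 0.0, -1.0]]
wrist_force: [-0.6, 0.1, -1.7]
grip_width: 0.0492
```

Call:
{"method": "send_rows", "body": {"moves": [[[0, 0, 0], [0, 0, 0]], [[0, 0, 0], [0, 0, 0]], [[0, 0, 0], [0, 0, 0]]], "grip": 0.22}}

```text
clock: 6.8
tcp_pos: [0.4637, 0.3036, 0.013]
orientation: [[-1.0, -0.002, 0.0], [-0.002, 1.0, 0.0], [-0.0, 0.0, -1.0]]
wrist_force: [-0.9, 0.0, 0.0]
grip_width: 0.0664
```

```bash
python3 go.py 0 .464 .303 .15 .485 .003 .13
```

```text
t 6.8 tcp [0.4637 0.3036 0.013 ] psi 0.002 w 0.0664 F [-0.9  0.   0. ] tiltz [ 2.e-04  2.e-04 -1.e+00]
turn z deg 0.1
[-0.0004 -0.0006 -0.137 ]
[-0.0209 -0.3006 -0.1171]
```

Released. Lift, then go over the black magnifier.

Call:
{"method": "send_rows", "body": {"moves": [[[0, 0, -0.04], [0, 0, 0]], [[0, 0, -0.09], [0, 0, 0]], [[0, -0.02, -0.12], [0, 0, 0]], [[-0.005, -0.07, -0.13], [0, 0, 0]], [[-0.01, -0.13, -0.13], [0, 0, 0]], [[-0.015, -0.19, -0.13], [0, 0, 0]], [[-0.018, -0.25, -0.12], [0, 0, 0]], [[-0.021, -0.29, -0.1], [0, 0, 0]], [[-0.021, -0.301, -0.09], [0, 0, 0]], [[-0.021, -0.301, -0.09], [0, 0, 0]], [[-0.021, -0.301, -0.09], [0, 0, 0]]]}}

```text
clock: 8.18
tcp_pos: [0.4853, 0.0035, 0.1032]
orientation: [[-1.0, -0.002, 0.0], [-0.002, 1.0, 0.0], [-0.0, 0.0, -1.0]]
wrist_force: [1.0, -0.1, -0.1]
grip_width: 0.0667
```

```bash
python3 go.py 0 .485 .003 .01;  python3 - <<'E'
from h import *
c=cap('scene');a=c['frame'][110:270,170:370,::-1];cv2.imwrite('pics/s3.png',cv2.resize(a,None,fx=4,fy=3.7,interpolation=cv2.INTER_CUBIC))
E
```

```text
t 8.18 tcp [0.4853 0.0035 0.1032] psi 0.002 w 0.0667 F [ 1.  -0.1 -0.1] tiltz [ 4.e-04  1.e-04 -1.e+00]
turn z deg 0.1
[ 0.0003 -0.0005  0.0932]
```

View pics/s3.png

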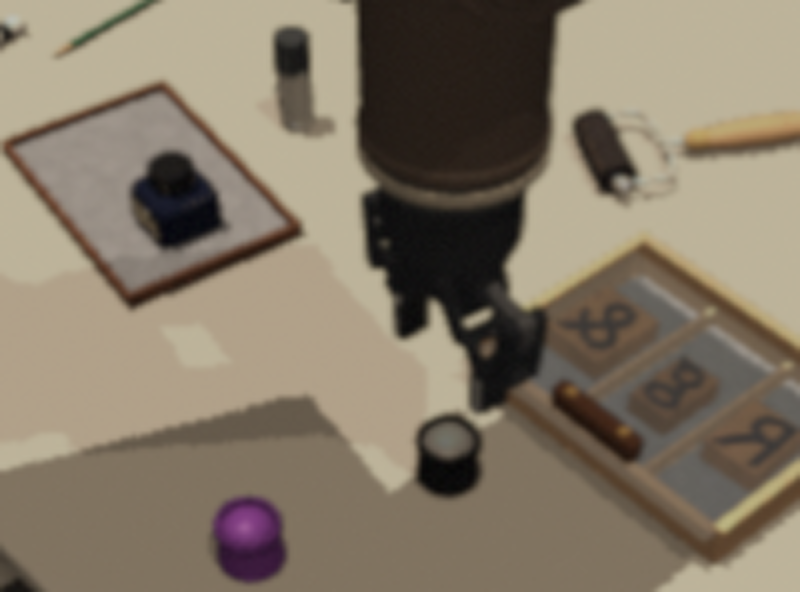

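Call:
{"method": "send_rows", "body": {"moves": [[[0, 0, 0.03], [0, 0, 0]], [[0, 0, 0.06], [0, 0, 0]], [[0, 0, 0.085], [0, 0, 0]], [[0, 0, 0.091], [0, 0, 0]], [[0, 0, 0.091], [0, 0, 0]]], "grip": 0}}

```text
clock: 8.85
tcp_pos: [0.4853, 0.0031, 0.0122]
orientation: [[-1.0, -0.002, 0.0], [-0.002, 1.0, 0.0], [-0.0, 0.0, -1.0]]
wrist_force: [0.1, 0.0, 0.7]
grip_width: 0.0853
```

Call:
{"method": "send_rows", "body": {"moves": [[[0, 0, 0], [0, 0, 0]], [[0, 0, 0], [0, 0, 0]], [[0, 0, 0], [0, 0, 0]], [[0, 0, 0], [0, 0, 0]], [[0, 0, 0], [0, 0, 0]], [[0, 0, 0], [0, 0, 0]]], "grip": 1, "squeeze": 25}}

```text
clock: 9.6
tcp_pos: [0.4855, 0.0025, 0.0126]
orientation: [[-1.0, -0.002, 0.001], [-0.002, 1.0, -0.0], [-0.001, -0.0, -1.0]]
wrist_force: [-1.4, 0.9, 13.2]
grip_width: 0.0398
```

Call:
{"method": "send_rows", "body": {"moves": [[[0, 0, -0.015], [0, 0, 0]], [[0, 0, -0.04], [0, 0, 0]], [[0, 0, -0.07], [0, 0, 0]], [[0, 0, -0.08], [0, 0, 0]]], "squeeze": 30}}

```text
clock: 10.1
tcp_pos: [0.4859, 0.0025, 0.0939]
orientation: [[-1.0, -0.002, 0.003], [-0.002, 1.0, -0.0], [-0.003, -0.0, -1.0]]
wrist_force: [-0.7, -1.2, -1.3]
grip_width: 0.0393
```

```bash
python3 go.py 0 .464 .398 .09;  python3 - <<'E'
from h import *
c=cap('scene');a=c['frame'][110:270,170:370,::-1];cv2.imwrite('pics/s4.png',cv2.resize(a,None,fx=4,fy=3.7,interpolation=cv2.INTER_CUBIC))
E
```

```text
t 10.1 tcp [0.4859 0.0025 0.0939] psi 0.002 w 0.0393 F [-0.7 -1.2 -1.3] tiltz [ 2.7e-03 -2.0e-04 -1.0e+00]
turn z deg 0.1
[0.0213 0.3956 0.0038]
```

View pics/s4.png

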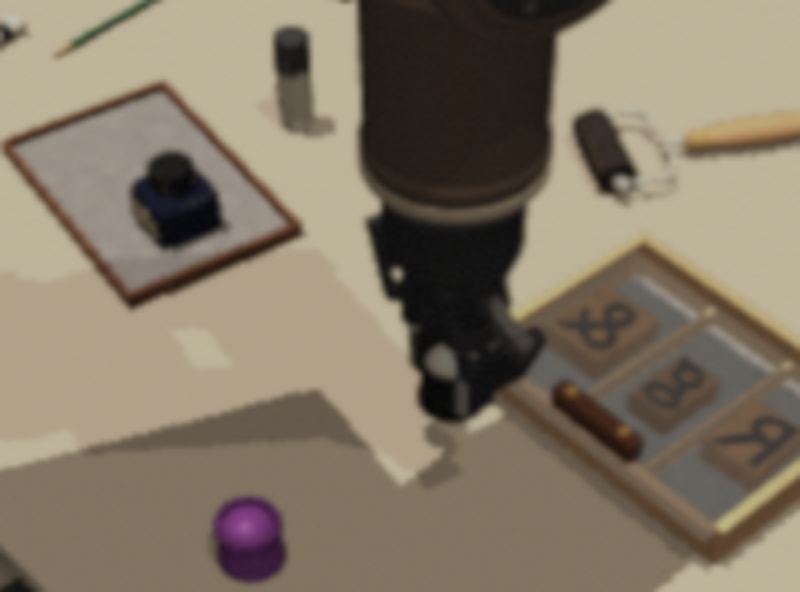

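Call:
{"method": "send_rows", "body": {"moves": [[[0.003, 0.03, -0.03], [0, 0, 0]], [[0.005, 0.07, -0.04], [0, 0, 0]], [[0.007, 0.12, -0.04], [0, 0, 0]], [[0.01, 0.17, -0.04], [0, 0, 0]], [[0.012, 0.22, -0.04], [0, 0, 0]], [[0.015, 0.27, -0.04], [0, 0, 0]], [[0.018, 0.32, -0.04], [0, 0, 0]], [[0.021, 0.365, -0.04], [0, 0, 0]], [[0.021, 0.395, -0.03], [0, 0, 0]], [[0.021, 0.395, -0.0], [0, 0, 0]], [[0.021, 0.395, 0.0], [0, 0, 0]], [[0.021, 0.395, 0.0], [0, 0, 0]]]}}

```text
clock: 11.65
tcp_pos: [0.4635, 0.3971, 0.0921]
orientation: [[-1.0, -0.001, -0.0], [-0.001, 1.0, -0.0], [0.0, -0.0, -1.0]]
wrist_force: [0.8, 1.1, 0.1]
grip_width: 0.0395
```

```bash
python3 go.py 0 .464 .398 .02
```

```text
t 11.65 tcp [0.4635 0.3971 0.0921] psi 0.001 w 0.0395 F [0.8 1.1 0.1] tiltz [-4.e-04 -3.e-04 -1.e+00]
turn z deg 0.1
[-0.0005  0.0009  0.0721]
```

Call:
{"method": "send_rows", "body": {"moves": [[[0, 0, 0.025], [0, 0, 0]], [[0, 0, 0.05], [0, 0, 0]], [[0, 0, 0.066], [0, 0, 0]], [[0, 0, 0.073], [0, 0, 0]], [[0, 0, 0.073], [0, 0, 0]], [[0, 0, 0.073], [0, 0, 0]]]}}

```text
clock: 12.4
tcp_pos: [0.4638, 0.3978, 0.0194]
orientation: [[-1.0, -0.002, 0.001], [-0.002, 1.0, 0.001], [-0.001, 0.001, -1.0]]
wrist_force: [-0.4, -0.5, -0.8]
grip_width: 0.0389
```

Call:
{"method": "send_rows", "body": {"moves": [[[0, 0, 0], [0, 0, 0]], [[0, 0, 0], [0, 0, 0]], [[0, 0, 0], [0, 0, 0]]], "grip": 0.32}}

```text
clock: 12.78
tcp_pos: [0.4635, 0.3976, 0.0189]
orientation: [[-1.0, -0.002, 0.0], [-0.002, 1.0, 0.0], [-0.0, 0.0, -1.0]]
wrist_force: [-0.5, 0.5, 0.2]
grip_width: 0.0582
```

Call:
{"method": "send_rows", "body": {"moves": [[[0, 0, -0.03], [0, 0, 0]], [[0, 0, -0.08], [0, 0, 0]], [[0, -0.02, -0.12], [0, 0, 0]], [[0, -0.05, -0.13], [0, 0, 0]], [[0, -0.1, -0.13], [0, 0, 0]], [[0, -0.15, -0.13], [0, 0, 0]]]}}

```text
clock: 13.52
tcp_pos: [0.4636, 0.2464, 0.1491]
orientation: [[-1.0, -0.002, 0.001], [-0.002, 1.0, 0.0], [-0.001, 0.0, -1.0]]
wrist_force: [0.6, 0.2, -0.8]
grip_width: 0.0583
```

```bash
python3 - <<'E'
from h import *
c=cap('scene');a=c['frame'][100:260,150:350,::-1];cv2.imwrite('pics/s5.png',cv2.resize(a,None,fx=4,fy=3.7,interpolation=cv2.INTER_CUBIC))
E
# lid grip, jaw along case x: tool y = (.995,.098) 
python3 go.py -1.4727 .5629 -.042 .1
```

```text
t 13.57 tcp [0.4623 0.2414 0.1487] psi 0.002 w 0.0582 F [-0.8 -4.5 -0.9] tiltz [-0.0017 -0.0021 -1.    ]
turn z deg 84.5
[-0.1002 -0.2835  0.0491]
```

View pics/s5.png

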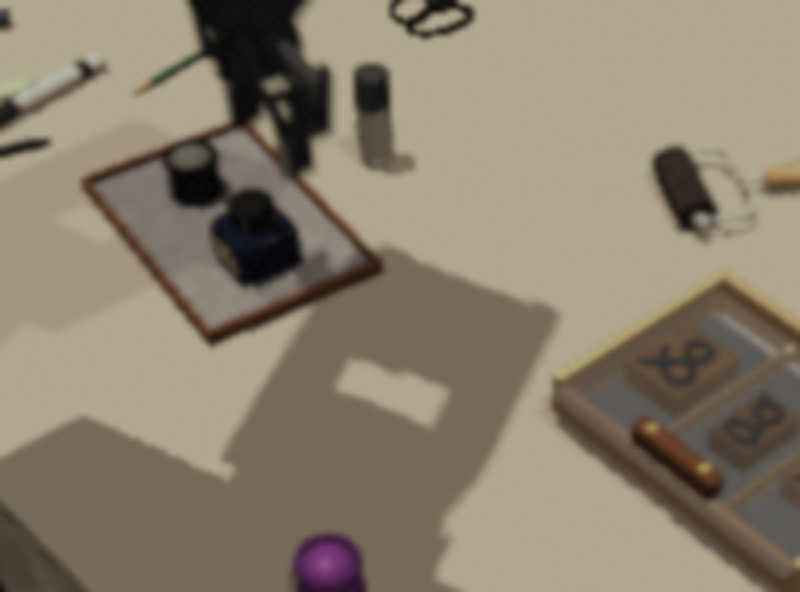

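Call:
{"method": "send_rows", "body": {"moves": [[[-0.01, -0.03, 0], [0, 0, 10]], [[-0.02, -0.06, 0], [0, 0, 20]], [[-0.03, -0.1, 0], [0, 0, 30]], [[-0.045, -0.14, 0], [0, 0, 40]], [[-0.06, -0.18, 0.0], [0, 0, 50]], [[-0.08, -0.22, 0.0], [0, 0, 60]], [[-0.09, -0.26, 0.0], [0, 0, 70]], [[-0.098, -0.284, 0.02], [0, 0, 80]], [[-0.098, -0.284, 0.04], [0, 0, 84.5]], [[-0.098, -0.284, 0.05], [0, 0, 84.5]], [[-0.098, -0.284, 0.05], [0, 0, 84.5]], [[-0.098, -0.284, 0.05], [0, 0, 84.5]]]}}

```text
clock: 15.08
tcp_pos: [0.5625, -0.036, 0.0994]
orientation: [[-0.099, 0.995, 0.001], [0.995, 0.099, -0.0], [-0.0, 0.001, -1.0]]
wrist_force: [0.1, -1.5, 0.1]
grip_width: 0.058
```

```bash
python3 go.py -1.4727 .5629 -.042 .041; python3 - <<'E'
from h import *
c=cap('scene');a=c['frame'][160:300,230:400,::-1];cv2.imwrite('pics/s6.png',cv2.resize(a,None,fx=4,fy=4,interpolation=cv2.INTER_CUBIC))
E
```

```text
t 15.07 tcp [ 0.5625 -0.036   0.0994] psi -1.471 w 0.058 F [ 0.1 -1.5  0.1] tiltz [ 8.e-04 -1.e-04 -1.e+00]
turn z deg 0.1
[-0.006  -0.0002  0.0584]
```

View pics/s6.png

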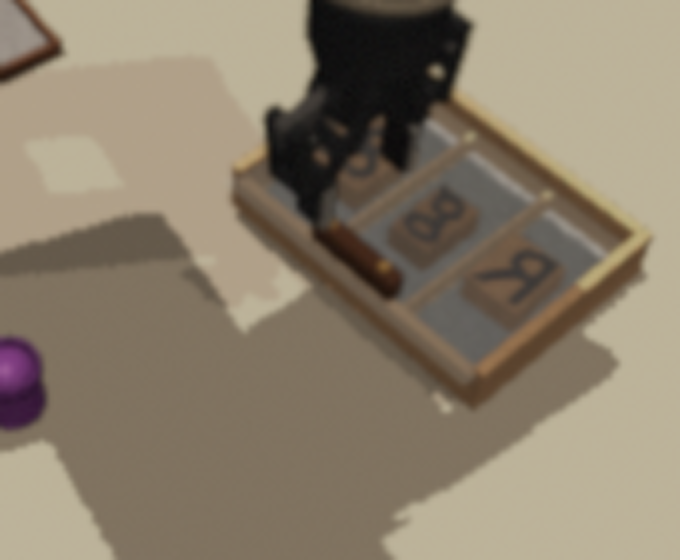

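Call:
{"method": "send_rows", "body": {"moves": [[[-0.005, 0, 0.025], [0, 0, 0]], [[-0.005, 0, 0.05], [0, 0, 0]], [[-0.005, 0, 0.057], [0, 0, 0]], [[-0.005, 0, 0.057], [0, 0, 0]]]}}

```text
clock: 15.62
tcp_pos: [0.5627, -0.0412, 0.0421]
orientation: [[-0.098, 0.995, -0.0], [0.995, 0.098, 0.0], [0.0, -0.0, -1.0]]
wrist_force: [0.6, -0.1, -0.3]
grip_width: 0.0579
```

Call:
{"method": "send_rows", "body": {"moves": [[[0, 0, 0], [0, 0, 0]], [[0, 0, 0], [0, 0, 0]], [[0, 0, 0], [0, 0, 0]], [[0, 0, 0], [0, 0, 0]], [[0, 0, 0], [0, 0, 0]], [[0, 0, 0], [0, 0, 0]]], "grip": 1, "squeeze": 20}}

```text
clock: 16.38
tcp_pos: [0.5632, -0.0414, 0.0426]
orientation: [[-0.098, 0.995, 0.001], [0.995, 0.098, -0.0], [-0.0, 0.001, -1.0]]
wrist_force: [-0.4, 0.3, 7.2]
grip_width: 0.0134
```

```bash
python3 go.py -1.4727 .432 -.054 .042
```

```text
t 16.38 tcp [ 0.5632 -0.0414  0.0426] psi -1.473 w 0.0134 F [-0.4  0.3  7.2] tiltz [ 1.3e-03 -2.0e-04 -1.0e+00]
turn z deg -0.0
[ 0.0003 -0.1318  0.0004]
```

Call:
{"method": "send_rows", "body": {"moves": [[[0, -0.01, 0], [0, 0, 0]], [[0, -0.03, 0], [0, 0, 0]], [[0, -0.05, 0], [0, 0, 0]], [[0, -0.07, 0], [0, 0, 0]], [[0, -0.09, 0], [0, 0, 0]], [[0, -0.11, 0], [0, 0, 0]], [[0, -0.122, 0], [0, 0, 0]], [[0, -0.13, 0], [0, 0, 0]], [[0, -0.132, 0], [0, 0, 0]], [[0, -0.132, 0], [0, 0, 0]]]}}

```text
clock: 17.62
tcp_pos: [0.4365, -0.0558, 0.0428]
orientation: [[-0.097, 0.995, 0.01], [0.995, 0.097, -0.002], [-0.003, 0.01, -1.0]]
wrist_force: [19.6, -12.5, -12.3]
grip_width: 0.0136
```

```bash
python3 go.py -1.4727 .432 -.054 .042; python3 - <<'E'
from h import *
c=cap('scene');a=c['frame'][160:300,210:400,::-1];cv2.imwrite('pics/s7.png',cv2.resize(a,None,fx=4,fy=4,interpolation=cv2.INTER_CUBIC))
E
```

```text
t 17.62 tcp [ 0.4365 -0.0558  0.0428] psi -1.473 w 0.0136 F [ 19.6 -12.5 -12.3] tiltz [ 0.0099 -0.0023 -0.9999]
turn z deg -0.0
[ 0.0022 -0.0043  0.0007]
```

View pics/s7.png

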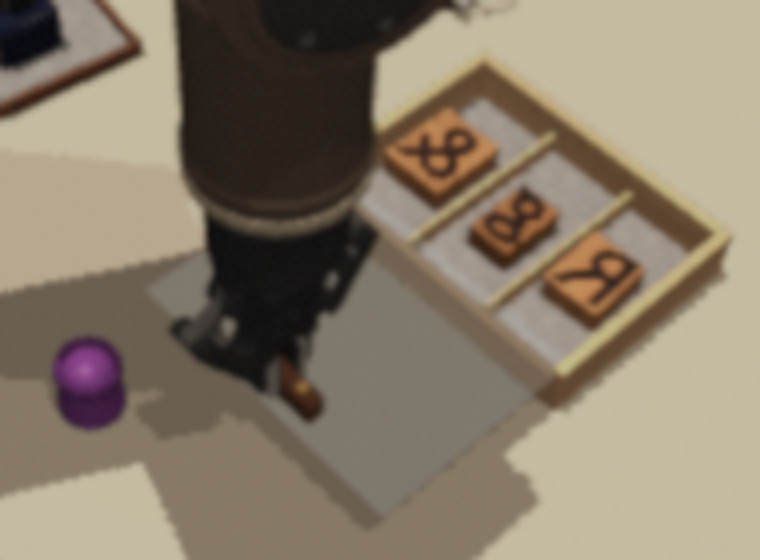

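Call:
{"method": "send_rows", "body": {"moves": [[[0, 0.003, 0], [0, 0, 0]], [[0, 0.003, 0], [0, 0, 0]], [[0, 0.003, 0], [0, 0, 0]]], "grip": 0.5}}

```text
clock: 18.05
tcp_pos: [0.4336, -0.0537, 0.0418]
orientation: [[-0.097, 0.995, -0.001], [0.995, 0.097, 0.0], [0.0, -0.001, -1.0]]
wrist_force: [-0.2, 1.1, -1.0]
grip_width: 0.0427
```

Call:
{"method": "send_rows", "body": {"moves": [[[0, 0, -0.03], [0, 0, 0]], [[0, 0, -0.08], [0, 0, 0]], [[0, 0, -0.13], [0, 0, 0]], [[-0.04, 0, -0.15], [0, 0, 0]], [[-0.1, 0, -0.15], [0, 0, 0]], [[-0.15, 0.0, -0.15], [0, 0, 0]], [[-0.2, 0.0, -0.15], [0, 0, 0]], [[-0.2, 0.0, -0.15], [0, 0, 0]]], "grip": 0}}

```text
clock: 19.05
tcp_pos: [0.4537, -0.2558, 0.1916]
orientation: [[-0.095, 0.996, 0.0], [0.996, 0.095, -0.001], [-0.001, 0.0, -1.0]]
wrist_force: [-0.2, 0.4, 0.4]
grip_width: 0.0854
```

```bash
python3 - <<'E'
from h import *
c=cap('top','top2.png');a=c['frame'][130:230,255:355,::-1];cv2.imwrite('pics/t2.png',cv2.resize(a,None,fx=6,fy=6,interpolation=cv2.INTER_CUBIC))
c=cap('scene','scene2.png');a=c['frame'][160:260,290:400,::-1];cv2.imwrite('pics/s8.png',cv2.resize(a,None,fx=6,fy=6,interpolation=cv2.INTER_CUBIC))
E
python3 go.py 0 0 0 0
```

```text
t 19.15 tcp [ 0.453  -0.2528  0.1914] psi -1.474 w 0.0857 F [-1.  -0.2  0.2] tiltz [-1.1e-03  8.0e-04 -1.0e+00]
turn z deg -84.5
[ 0.2951 -0.4264  0.1921]
```

View pics/t2.png

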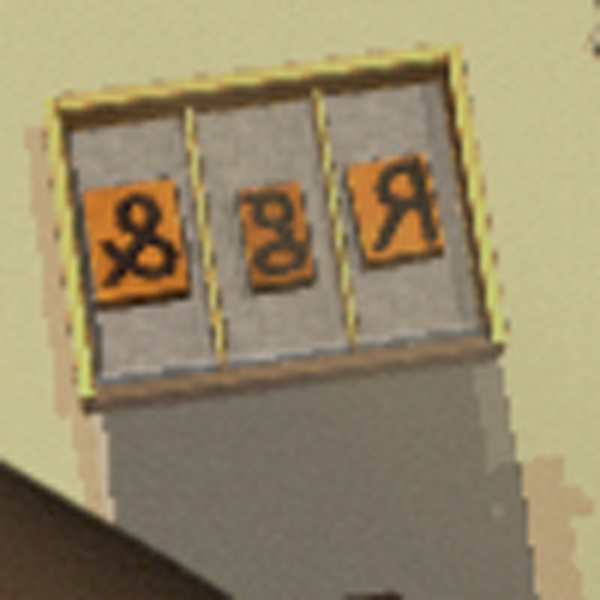

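View pics/s8.png

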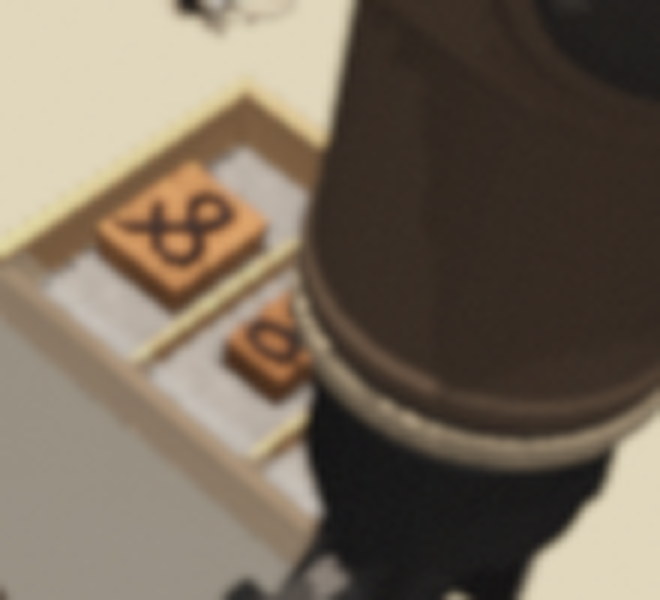

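```bash
python3 - <<'E'
from h import *
np.set_printoptions(precision=4,suppress=True)
ct=cap('top');cs=cap('scene')
T=lambda p:up(p,6,(255,130));S=lambda p:up(p,6,(290,160))
P=onz(ct,T([(85,193),(172,180),(188,289),(97,303)]),.025)[:,:2]
Q=onz(cs,S([(192,160),(265,230),(178,297),(98,225)]),.025)[:,:2]
for A in(P,Q):
    print(A.mean(0),[np.linalg.norm(A[i]-A[(i+1)%4]).round(4) for i in range(4)],'yaws',[np.arctan2(*(v[::-1])).round(3) for v in (A[0]-A[3],A[1]-A[2])], [np.arctan2(-v[0],v[1]).round(3) for v in (A[0]-A[1],A[3]-A[2])])
# colour mask
f=cv2.cvtColor(ct['frame'],cv2.COLOR_RGB2HSV)
m=((f[...,0]<16)&(f[...,1]>140)&(f[...,2]>70)).astype(np.uint8); m[:, :265]=0; m[:,290:]=0; m[:155]=0;m[185:]=0
m=cv2.morphologyEx(m,cv2.MORPH_CLOSE,np.ones((7,7)))
c=max(cv2.findContours(m,0,1)[0],key=cv2.contourArea); b=cv2.boxPoints(cv2.minAreaRect(c)); W=onz(ct,b,.025)[:,:2];print(W.mean(0),cv2.minAreaRect(c))
E
python3 go.py -1.461 .63 .03 .12
```

```text
[0.6346 0.0384] [np.float64(0.0452), np.float64(0.0587), np.float64(0.0469), np.float64(0.0589)] yaws [np.float64(0.095), np.float64(0.123)] [np.float64(0.129), np.float64(0.134)]
[0.6352 0.0374] [np.float64(0.051), np.float64(0.0562), np.float64(0.0523), np.float64(0.0591)] yaws [np.float64(0.121), np.float64(0.149)] [np.float64(-0.002), np.float64(0.058)]
[0.6343 0.0381] ((277.27001953125, 169.88999938964844), (19.091882705688477, 15.273506164550781), 81.8698959350586)
t 19.25 tcp [ 0.4532 -0.2519  0.1916] psi -1.473 w 0.0853 F [ 0.6  0.1 -0.2] tiltz [-9.e-04  7.e-04 -1.e+00]
turn z deg -0.7
[0.2632 0.2036 0.0716]
```

Call:
{"method": "send_rows", "body": {"moves": [[[0.04, 0.03, 0], [0, 0, -0.7]], [[0.09, 0.07, 0], [0, 0, -0.7]], [[0.14, 0.11, 0.01], [0, 0, -0.7]], [[0.19, 0.145, 0.03], [0, 0, -0.7]], [[0.23, 0.18, 0.06], [0, 0, -0.7]], [[0.26, 0.205, 0.08], [0, 0, -0.7]], [[0.27, 0.21, 0.09], [0, 0, -0.7]], [[0.27, 0.21, 0.09], [0, 0, -0.7]], [[0.27, 0.21, 0.09], [0, 0, -0.7]]], "grip": 0}}

```text
clock: 20.38
tcp_pos: [0.636, 0.0356, 0.1026]
orientation: [[-0.109, 0.994, 0.0], [0.994, 0.109, -0.0], [-0.0, 0.0, -1.0]]
wrist_force: [0.4, -1.0, -0.8]
grip_width: 0.0854
```

```bash
python3 go.py -1.461 .635 .038 .009; python3 - <<'E'
from h import *
c=cap('scene');a=c['frame'][140:260,250:400,::-1];cv2.imwrite('pics/s9.png',cv2.resize(a,None,fx=5,fy=5,interpolation=cv2.INTER_CUBIC))
E
```

```text
t 20.38 tcp [0.636  0.0356 0.1026] psi -1.461 w 0.0854 F [ 0.4 -1.  -0.8] tiltz [ 3.e-04 -1.e-04 -1.e+00]
turn z deg -0.0
[ 0.0025 -0.0007  0.0936]
```

View pics/s9.png

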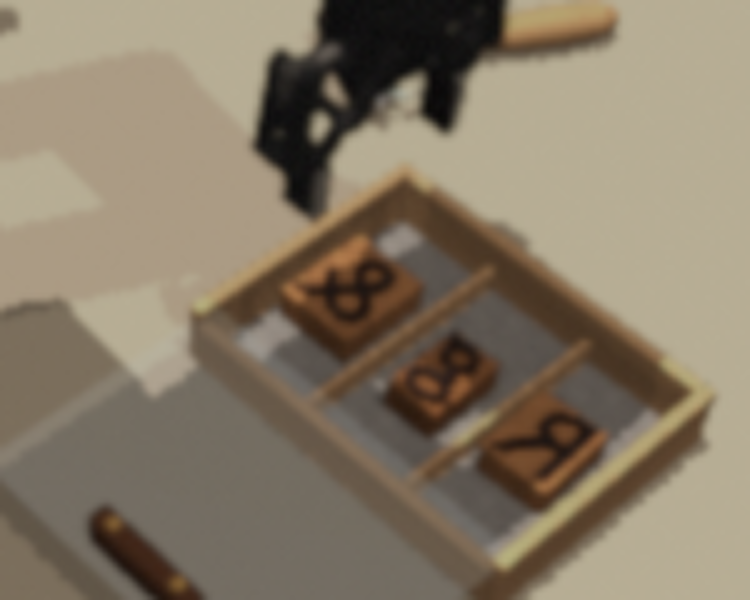

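Call:
{"method": "send_rows", "body": {"moves": [[[0.002, -0.001, 0.03], [0, 0, 0]], [[0.002, -0.001, 0.06], [0, 0, 0]], [[0.002, -0.001, 0.08], [0, 0, 0]], [[0.002, -0.001, 0.09], [0, 0, 0]], [[0.002, -0.001, 0.093], [0, 0, 0]], [[0.002, -0.001, 0.093], [0, 0, 0]]]}}

```text
clock: 21.18
tcp_pos: [0.6357, 0.0381, 0.0094]
orientation: [[-0.11, 0.994, 0.001], [0.994, 0.11, -0.0], [-0.0, 0.001, -1.0]]
wrist_force: [0.7, 0.7, 0.4]
grip_width: 0.0854
```

Call:
{"method": "send_rows", "body": {"moves": [[[0, 0, 0], [0, 0, 0]], [[0, 0, 0], [0, 0, 0]], [[0, 0, 0], [0, 0, 0]], [[0, 0, 0], [0, 0, 0]], [[0, 0, 0], [0, 0, 0]]], "grip": 1, "squeeze": 30}}

```text
clock: 21.8
tcp_pos: [0.6356, 0.0382, 0.0096]
orientation: [[-0.11, 0.994, 0.001], [0.994, 0.11, -0.0], [-0.0, 0.001, -1.0]]
wrist_force: [-0.6, -0.3, 5.3]
grip_width: 0.0592
```

Call:
{"method": "send_rows", "body": {"moves": [[[0, 0, -0.02], [0, 0, 0]], [[0, 0, -0.05], [0, 0, 0]], [[0, 0, -0.09], [0, 0, 0]], [[0, 0, -0.1], [0, 0, 0]]], "squeeze": 40}}

```text
clock: 22.3
tcp_pos: [0.6369, 0.0382, 0.1128]
orientation: [[-0.11, 0.994, 0.005], [0.994, 0.11, 0.0], [-0.0, 0.005, -1.0]]
wrist_force: [-0.6, -0.0, -0.8]
grip_width: 0.0587
```

```bash
python3 go.py -1.708 .465 -.335 .11; python3 - <<'E'
from h import *
c=cap('scene');a=c['frame'][120:260,250:400,::-1];cv2.imwrite('pics/s10.png',cv2.resize(a,None,fx=4,fy=4,interpolation=cv2.INTER_CUBIC))
E
```

```text
t 22.3 tcp [0.6369 0.0382 0.1128] psi -1.461 w 0.0587 F [-0.6 -0.  -0.8] tiltz [ 4.8e-03  1.0e-04 -1.0e+00]
turn z deg 14.2
[-0.3521 -0.2118  0.0019]
```

View pics/s10.png

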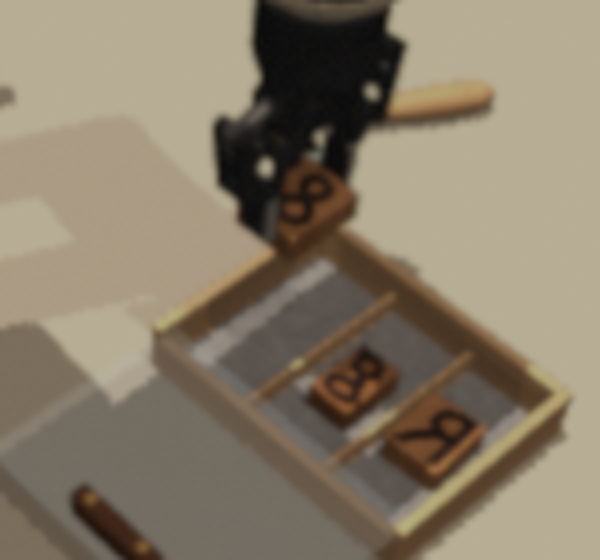

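Call:
{"method": "send_rows", "body": {"moves": [[[-0.02, -0.012, 0], [0, 0, 1]], [[-0.06, -0.036, 0], [0, 0, 3]], [[-0.1, -0.06, 0], [0, 0, 6]], [[-0.14, -0.085, 0], [0, 0, 8]], [[-0.18, -0.109, 0], [0, 0, 10]], [[-0.22, -0.133, 0], [0, 0, 12]], [[-0.26, -0.157, 0], [0, 0, 14]], [[-0.3, -0.181, 0.01], [0, 0, 14.2]], [[-0.33, -0.2, 0.02], [0, 0, 14.2]], [[-0.352, -0.211, 0.03], [0, 0, 14.2]], [[-0.352, -0.211, 0.04], [0, 0, 14.2]], [[-0.352, -0.211, 0.04], [0, 0, 14.2]]]}}

```text
clock: 23.85
tcp_pos: [0.4628, -0.3341, 0.0676]
orientation: [[0.138, 0.99, -0.002], [0.99, -0.138, 0.002], [0.001, -0.002, -1.0]]
wrist_force: [0.0, -0.3, -0.5]
grip_width: 0.0586
```

```bash
python3 go.py -1.708 .465 -.335 .0075; python3 - <<'E'
from h import *
c=cap('top');a=c['frame'][190:250,350:445,::-1];cv2.imwrite('pics/t3.png',cv2.resize(a,None,fx=8,fy=8,interpolation=cv2.INTER_CUBIC))
c=cap('scene');a=c['frame'][260:410,290:440,::-1];cv2.imwrite('pics/s11.png',cv2.resize(a,None,fx=4,fy=4,interpolation=cv2.INTER_CUBIC))
E
```

```text
t 23.85 tcp [ 0.4628 -0.3341  0.0676] psi -1.71 w 0.0586 F [ 0.  -0.3 -0.5] tiltz [-0.0022  0.0018 -1.    ]
turn z deg -0.1
[-0.0007  0.0025  0.0601]
```

View pics/s11.png

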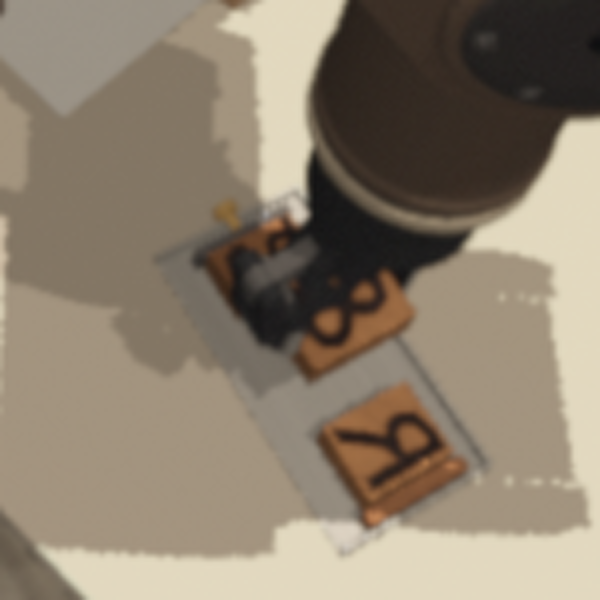

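View pics/t3.png

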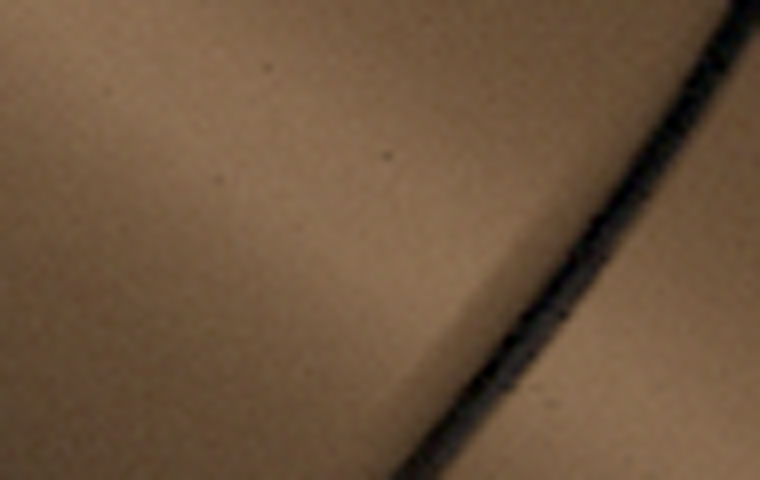

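Call:
{"method": "send_rows", "body": {"moves": [[[0, 0.002, 0.02], [0, 0, 0]], [[0, 0.002, 0.04], [0, 0, 0]], [[0, 0.002, 0.052], [0, 0, 0]], [[0, 0.002, 0.06], [0, 0, 0]], [[0, 0.002, 0.0605], [0, 0, 0]], [[0, 0.002, 0.0605], [0, 0, 0]]]}}

```text
clock: 24.7
tcp_pos: [0.4663, -0.3353, 0.0087]
orientation: [[0.137, 0.991, 0.0], [0.991, -0.137, -0.0], [-0.0, 0.0, -1.0]]
wrist_force: [-0.5, 0.4, -0.7]
grip_width: 0.0589
```

```bash
python3 go.py -1.708 .465 -.335 .0075; python3 - <<'E'
from h import *
c=cap('scene');a=c['frame'][300:410,310:430,::-1];cv2.imwrite('pics/s12.png',cv2.resize(a,None,fx=5,fy=5,interpolation=cv2.INTER_CUBIC))
E
```

```text
t 24.7 tcp [ 0.4663 -0.3353  0.0087] psi -1.709 w 0.0589 F [-0.5  0.4 -0.7] tiltz [ 4.e-04 -4.e-04 -1.e+00]
turn z deg -0.0
[ 0.0001 -0.0013  0.0012]
```

View pics/s12.png

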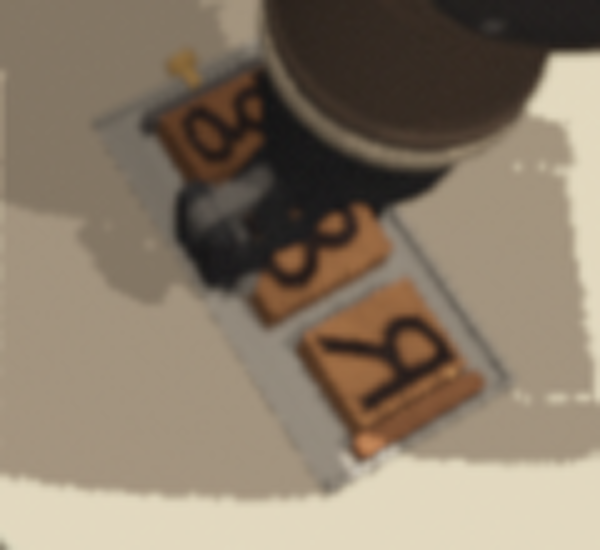

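Call:
{"method": "send_rows", "body": {"moves": [[[0, -0.001, 0.0018], [0, 0, 0]], [[0, -0.001, 0.0018], [0, 0, 0]], [[0, -0.001, 0.0018], [0, 0, 0]]]}}

```text
clock: 25.12
tcp_pos: [0.4651, -0.3352, 0.0067]
orientation: [[0.138, 0.99, 0.0], [0.99, -0.138, -0.0], [-0.0, 0.0, -1.0]]
wrist_force: [-0.7, -0.6, 3.4]
grip_width: 0.059
```

Call:
{"method": "send_rows", "body": {"moves": [[[0, 0, 0], [0, 0, 0]], [[0, 0, 0], [0, 0, 0]], [[0, 0, 0], [0, 0, 0]]], "grip": 0.1}}

```text
clock: 25.5
tcp_pos: [0.465, -0.335, 0.0064]
orientation: [[0.138, 0.99, -0.0], [0.99, -0.138, 0.0], [0.0, -0.0, -1.0]]
wrist_force: [0.2, -0.3, -0.8]
grip_width: 0.0766
```

Call:
{"method": "send_rows", "body": {"moves": [[[0, 0, -0.03], [0, 0, 0]], [[0, 0, -0.07], [0, 0, 0]], [[0, 0, -0.1], [0, 0, 0]], [[0.04, 0, -0.11], [0, 0, 0]], [[0.1, 0, -0.11], [0, 0, 0]], [[0.15, 0, -0.11], [0, 0, 0]], [[0.2, 0, -0.11], [0, 0, 0]], [[0.24, 0, -0.11], [0, 0, 0]], [[0.26, 0, -0.11], [0, 0, 0]], [[0.26, 0, -0.11], [0, 0, 0]]]}}

```text
clock: 26.75
tcp_pos: [0.5008, -0.0763, 0.1165]
orientation: [[0.135, 0.991, -0.0], [0.991, -0.135, 0.0], [0.0, -0.0, -1.0]]
wrist_force: [1.4, 0.6, 0.6]
grip_width: 0.0769
```

```bash
python3 go.py -1.461 .436 -.054 .0; python3 - <<'E'
from h import *
c=cap('top','top4.png');a=c['frame'][195:245,360:440,::-1];cv2.imwrite('pics/t4.png',cv2.resize(a,None,fx=10,fy=10,interpolation=cv2.INTER_CUBIC))
c=cap('scene','scene4.png');a=c['frame'][300:405,320:420,::-1];cv2.imwrite('pics/s13.png',cv2.resize(a,None,fx=6,fy=5.7,interpolation=cv2.INTER_CUBIC))
a=c['frame'][160:300,210:400,::-1];cv2.imwrite('pics/s13b.png',cv2.resize(a,None,fx=4,fy=4,interpolation=cv2.INTER_CUBIC))
E
```

```text
t 26.75 tcp [ 0.5008 -0.0763  0.1165] psi -1.707 w 0.0769 F [1.4 0.6 0.6] tiltz [-2.e-04  1.e-04 -1.e+00]
turn z deg -14.1
[ 0.0133 -0.0672  0.1165]
```

View pics/t4.png

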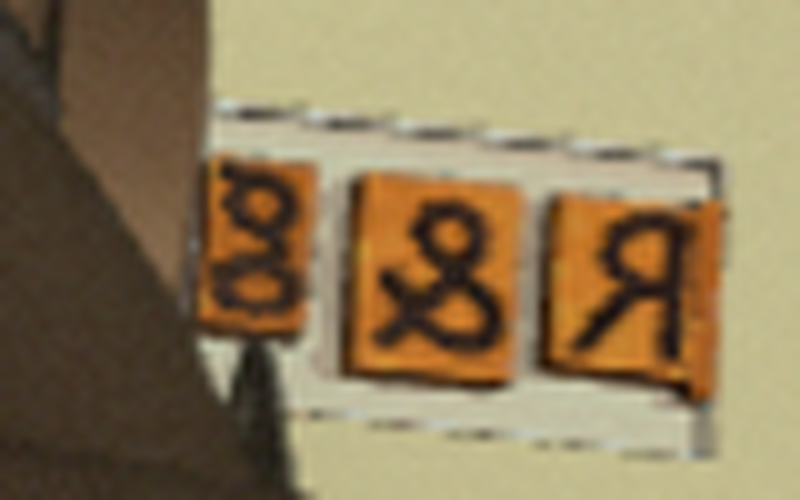

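View pics/s13.png

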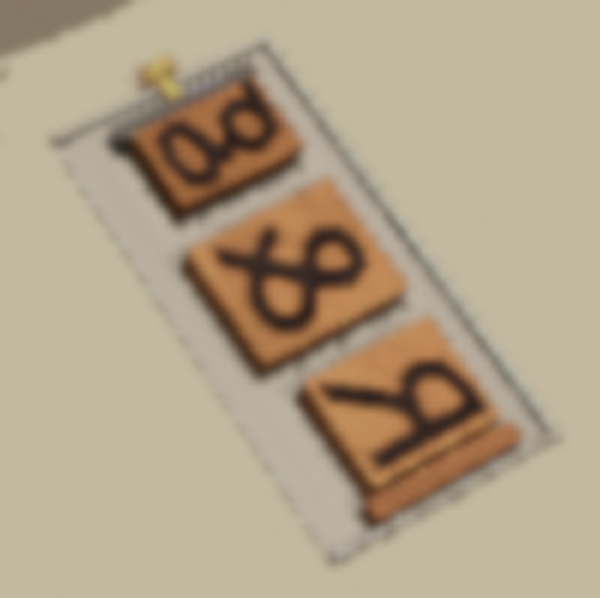

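View pics/s13b.png

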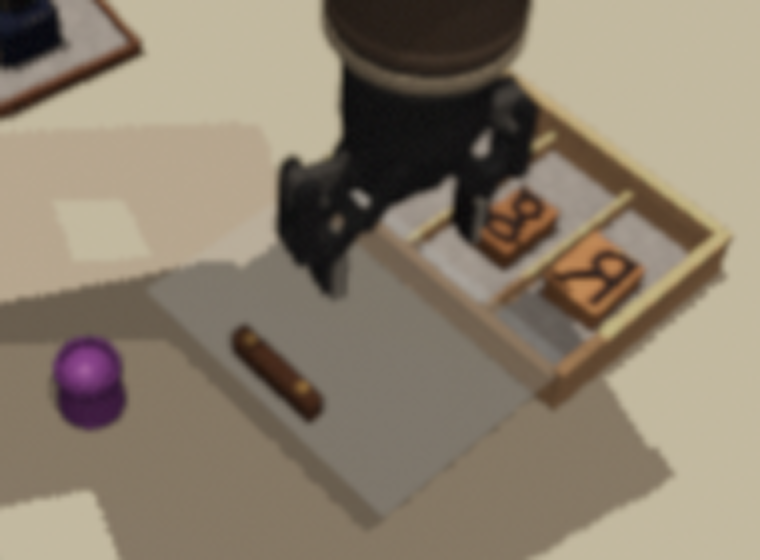

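Call:
{"method": "send_rows", "body": {"moves": [[[0.01, -0.03, 0.0], [0, 0, -7]], [[0.014, -0.06, 0.0], [0, 0, -14]], [[0.0145, -0.066, 0.02], [0, 0, -14]], [[0.0145, -0.066, 0.05], [0, 0, -14]], [[0.0145, -0.066, 0.07], [0, 0, -14]], [[0.0145, -0.066, 0.073], [0, 0, -14]], [[0.0145, -0.066, 0.073], [0, 0, -14]]], "grip": 0.3}}

```text
clock: 27.72
tcp_pos: [0.4375, -0.0546, 0.0438]
orientation: [[-0.105, 0.994, -0.0], [0.994, 0.105, -0.0], [0.0, -0.0, -1.0]]
wrist_force: [-0.5, -0.1, -0.3]
grip_width: 0.0598
```

```bash
python3 go.py -1.461 .436 -.055 .043; python3 - <<'E'
from h import *
c=cap('scene');a=c['frame'][160:300,210:400,::-1];cv2.imwrite('pics/s14.png',cv2.resize(a,None,fx=4,fy=4,interpolation=cv2.INTER_CUBIC))
E
```

```text
t 27.73 tcp [ 0.4375 -0.0546  0.0438] psi -1.465 w 0.0598 F [-0.5 -0.1 -0.3] tiltz [-1.e-04 -0.e+00 -1.e+00]
turn z deg -0.2
[-0.0003 -0.0016  0.0008]
```

View pics/s14.png

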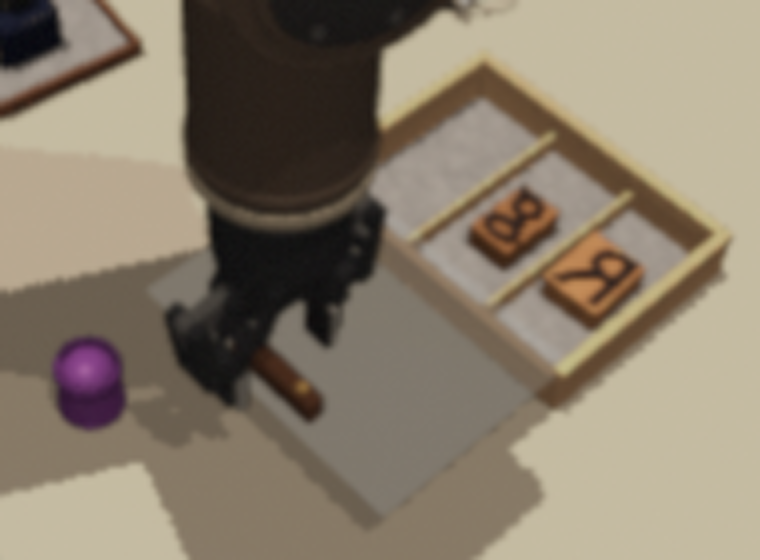

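Straddling the bar. Close and push shut.

Call:
{"method": "send_rows", "body": {"moves": [[[0, 0, 0.001], [0, 0, 0]], [[0, 0, 0.001], [0, 0, 0]], [[0, 0, 0.001], [0, 0, 0]], [[0, 0, 0.001], [0, 0, 0]], [[0, 0, 0.001], [0, 0, 0]], [[0, 0, 0.001], [0, 0, 0]]], "grip": 1, "squeeze": 20}}

```text
clock: 28.52
tcp_pos: [0.4376, -0.0541, 0.0429]
orientation: [[-0.107, 0.994, 0.001], [0.994, 0.107, -0.0], [-0.0, 0.0, -1.0]]
wrist_force: [-1.2, -1.1, 8.7]
grip_width: 0.0139
```

Call:
{"method": "send_rows", "body": {"moves": [[[0, 0.01, 0], [0, 0, 0]], [[0, 0.03, 0], [0, 0, 0]], [[0, 0.05, 0], [0, 0, 0]], [[0, 0.07, 0], [0, 0, 0]], [[0, 0.09, 0], [0, 0, 0]], [[0, 0.11, 0], [0, 0, 0]], [[0, 0.123, 0], [0, 0, 0]], [[0, 0.132, 0], [0, 0, 0]], [[0, 0.138, 0], [0, 0, 0]], [[0, 0.14, 0], [0, 0, 0]], [[0, 0.14, 0], [0, 0, 0]]]}}

```text
clock: 29.9
tcp_pos: [0.5756, -0.0382, 0.0428]
orientation: [[-0.107, 0.994, -0.002], [0.994, 0.107, 0.001], [0.001, -0.002, -1.0]]
wrist_force: [-5.9, 9.7, 12.9]
grip_width: 0.0132
```

```bash
python3 go.py -1.461 .5756 -.04 .043
```

```text
t 29.9 tcp [ 0.5756 -0.0382  0.0428] psi -1.464 w 0.0132 F [-5.9  9.7 12.9] tiltz [-1.8e-03  8.0e-04 -1.0e+00]
turn z deg -0.2
[-0.0018 -0.0002 -0.0002]
```

Call:
{"method": "send_rows", "body": {"moves": [[[0, 0.002, 0], [0, 0, 0]], [[0, 0.004, 0], [0, 0, 0]], [[0, 0.004, 0], [0, 0, 0]]]}}

```text
clock: 30.28
tcp_pos: [0.5758, -0.0381, 0.0427]
orientation: [[-0.107, 0.994, -0.009], [0.994, 0.107, 0.001], [0.002, -0.008, -1.0]]
wrist_force: [-24.9, 2.3, 30.3]
grip_width: 0.0132
```

Call:
{"method": "send_rows", "body": {"moves": [[[0, -0.003, 0], [0, 0, 0]], [[0, -0.003, 0], [0, 0, 0]], [[0, -0.003, 0], [0, 0, 0]]], "grip": 0.6}}

```text
clock: 30.65
tcp_pos: [0.578, -0.0391, 0.0425]
orientation: [[-0.106, 0.994, 0.0], [0.994, 0.106, -0.0], [-0.0, 0.0, -1.0]]
wrist_force: [0.2, -0.0, 0.6]
grip_width: 0.0342
```

Call:
{"method": "send_rows", "body": {"moves": [[[0, 0, -0.03], [0, 0, 0]], [[0, 0, -0.08], [0, 0, 0]], [[0, 0, -0.12], [0, 0, 0]], [[0.04, 0, -0.12], [0, 0, -10]], [[0.09, -0.01, -0.12], [0, 0, -20]], [[0.14, -0.03, -0.12], [0, 0, -30]], [[0.19, -0.05, -0.12], [0, 0, -40]], [[0.24, -0.07, -0.12], [0, 0, -50]], [[0.29, -0.08, -0.12], [0, 0, -60]], [[0.33, -0.09, -0.12], [0, 0, -70]], [[0.36, -0.09, -0.12], [0, 0, -80]], [[0.4, -0.09, -0.12], [0, 0, -84]]], "grip": 0.2}}

```text
clock: 32.15
tcp_pos: [0.4455, 0.3502, 0.1626]
orientation: [[-1.0, -0.006, 0.0], [-0.006, 1.0, -0.0], [-0.0, -0.0, -1.0]]
wrist_force: [1.4, -0.4, 0.1]
grip_width: 0.0685
```

```bash
python3 go.py 0 .4637 .398 .12 .4637 .398 .019;python3 - <<'E'
from h import *
c=cap('top','top5.png');a=c['frame'][130:230,255:355,::-1];cv2.imwrite('pics/t5.png',cv2.resize(a,None,fx=6,fy=6,interpolation=cv2.INTER_CUBIC))
c=cap('scene','scene5.png');a=c['frame'][100:260,150:350,::-1];cv2.imwrite('pics/s15.png',cv2.resize(a,None,fx=4,fy=3.7,interpolation=cv2.INTER_CUBIC))
E
```

```text
t 32.15 tcp [0.4455 0.3502 0.1626] psi 0.006 w 0.0685 F [ 1.4 -0.4  0.1] tiltz [ 2.e-04 -0.e+00 -1.e+00]
turn z deg 0.3
[-0.0185  0.0477  0.0426]
[-0.0185  0.0477  0.1436]
```

View pics/t5.png

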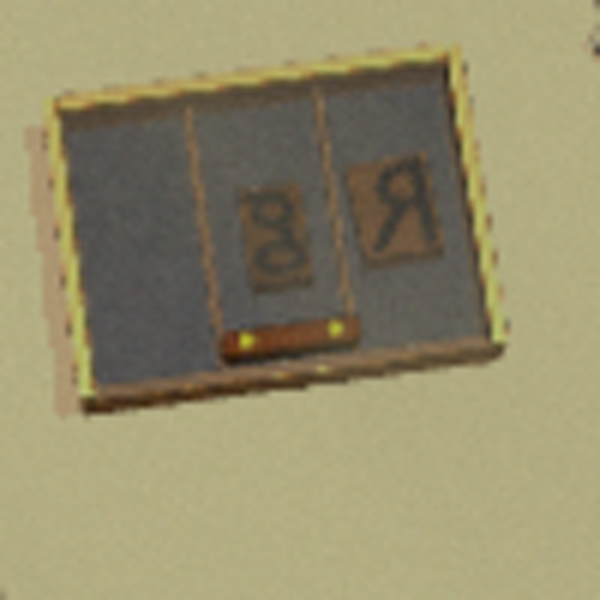

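View pics/s15.png

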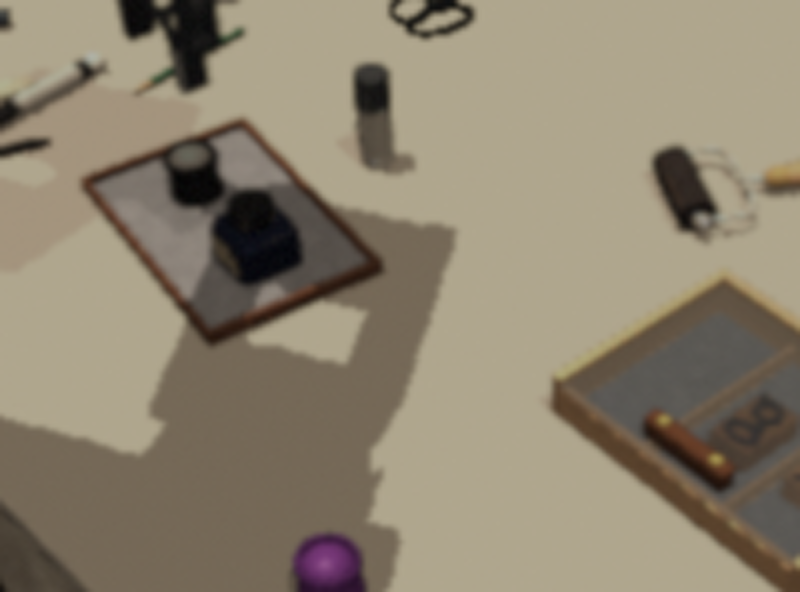

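Call:
{"method": "send_rows", "body": {"moves": [[[-0.01, 0.03, 0.02], [0, 0, 0.2]], [[-0.0185, 0.0475, 0.05], [0, 0, 0.2]], [[-0.0185, 0.0475, 0.06], [0, 0, 0.2]], [[-0.0185, 0.0475, 0.06], [0, 0, 0.2]]], "grip": 0.28}}

```text
clock: 32.75
tcp_pos: [0.4635, 0.3955, 0.1019]
orientation: [[-1.0, 0.002, -0.002], [0.002, 1.0, -0.001], [0.002, -0.001, -1.0]]
wrist_force: [-0.4, -0.2, -0.0]
grip_width: 0.0617
```

```bash
python3 go.py 0 .4637 .3976 .019
```

```text
t 32.75 tcp [0.4635 0.3955 0.1019] psi -0.002 w 0.0617 F [-0.4 -0.2 -0. ] tiltz [-0.0016 -0.0014 -1.    ]
turn z deg -0.1
[-0.0004  0.0022  0.0829]
```

Call:
{"method": "send_rows", "body": {"moves": [[[0, 0.0015, 0.03], [0, 0, 0]], [[0, 0.0015, 0.055], [0, 0, 0]], [[0, 0.0015, 0.075], [0, 0, 0]], [[0, 0.0015, 0.083], [0, 0, 0]], [[0, 0.0015, 0.083], [0, 0, 0]]]}}

```text
clock: 33.38
tcp_pos: [0.4641, 0.398, 0.0196]
orientation: [[-1.0, 0.002, -0.0], [0.002, 1.0, -0.0], [0.0, -0.0, -1.0]]
wrist_force: [-0.4, -0.3, 0.5]
grip_width: 0.0615
```

Call:
{"method": "send_rows", "body": {"moves": [[[0, 0, 0], [0, 0, 0]], [[0, 0, 0], [0, 0, 0]], [[0, 0, 0], [0, 0, 0]], [[0, 0, 0], [0, 0, 0]], [[0, 0, 0], [0, 0, 0]]], "grip": 1, "squeeze": 25}}

```text
clock: 34.0
tcp_pos: [0.4646, 0.3985, 0.0205]
orientation: [[-1.0, 0.002, 0.001], [0.002, 1.0, 0.001], [-0.001, 0.001, -1.0]]
wrist_force: [-1.0, -0.9, 5.1]
grip_width: 0.0394
```

Call:
{"method": "send_rows", "body": {"moves": [[[0, 0, -0.02], [0, 0, 0]], [[0, 0, -0.05], [0, 0, 0]], [[0, 0, -0.09], [0, 0, 0]], [[0, 0, -0.11], [0, 0, 0]], [[0, 0, -0.11], [0, 0, 0]]], "squeeze": 30}}

```text
clock: 34.62
tcp_pos: [0.4652, 0.399, 0.1325]
orientation: [[-1.0, 0.002, 0.003], [0.002, 1.0, 0.003], [-0.003, 0.003, -1.0]]
wrist_force: [0.0, -0.9, -1.8]
grip_width: 0.0393
```

```bash
python3 go.py 0 .4855 .003 .06
```

```text
t 34.62 tcp [0.4652 0.399  0.1325] psi -0.002 w 0.0393 F [ 0.  -0.9 -1.8] tiltz [ 0.0035  0.0027 -1.    ]
turn z deg -0.1
[-0.0208 -0.3961  0.0715]
```

Call:
{"method": "send_rows", "body": {"moves": [[[-0.002, -0.03, 0], [0, 0, 0]], [[-0.004, -0.07, 0], [0, 0, 0]], [[-0.006, -0.12, 0], [0, 0, 0]], [[-0.009, -0.17, 0], [0, 0, 0]], [[-0.012, -0.22, 0], [0, 0, 0]], [[-0.014, -0.27, 0], [0, 0, 0]], [[-0.017, -0.32, 0.02], [0, 0, 0]], [[-0.02, -0.365, 0.04], [0, 0, 0]], [[-0.0208, -0.39, 0.055], [0, 0, 0]], [[-0.0208, -0.396, 0.07], [0, 0, 0]], [[-0.0208, -0.396, 0.07], [0, 0, 0]], [[-0.0208, -0.396, 0.07], [0, 0, 0]]]}}

```text
clock: 36.12
tcp_pos: [0.4842, 0.0029, 0.0597]
orientation: [[-1.0, 0.001, -0.0], [0.001, 1.0, 0.0], [0.0, 0.0, -1.0]]
wrist_force: [1.1, -1.2, -0.4]
grip_width: 0.0395
```

```bash
python3 go.py 0 .4855 .0025 .0145
```

```text
t 36.12 tcp [0.4842 0.0029 0.0597] psi -0.001 w 0.0395 F [ 1.1 -1.2 -0.4] tiltz [-0.e+00  1.e-04 -1.e+00]
turn z deg -0.1
[-0.0013 -0.0004  0.0452]
```

Call:
{"method": "send_rows", "body": {"moves": [[[-0.001, 0, 0.02], [0, 0, 0]], [[-0.001, 0, 0.035], [0, 0, 0]], [[-0.001, 0, 0.043], [0, 0, 0]], [[-0.001, 0, 0.0455], [0, 0, 0]], [[-0.001, 0, 0.0455], [0, 0, 0]], [[-0.001, 0, 0.0455], [0, 0, 0]]]}}

```text
clock: 36.88
tcp_pos: [0.485, 0.0023, 0.0145]
orientation: [[-1.0, 0.002, -0.0], [0.002, 1.0, 0.0], [0.0, 0.0, -1.0]]
wrist_force: [-3.3, 2.1, 7.3]
grip_width: 0.039
```

Call:
{"method": "send_rows", "body": {"moves": [[[0, 0, 0], [0, 0, 0]], [[0, 0, 0], [0, 0, 0]], [[0, 0, 0], [0, 0, 0]]], "grip": 0.25}}

```text
clock: 37.25
tcp_pos: [0.4853, 0.0021, 0.0141]
orientation: [[-1.0, 0.002, 0.0], [0.002, 1.0, -0.0], [-0.0, -0.0, -1.0]]
wrist_force: [0.2, -0.0, 0.3]
grip_width: 0.0638
```

Call:
{"method": "send_rows", "body": {"moves": [[[0, 0, -0.03], [0, 0, 0]], [[0, 0, -0.08], [0, 0, 0]], [[0.002, 0.02, -0.11], [0, 0, 0]], [[0.005, 0.06, -0.12], [0, 0, 0]], [[0.01, 0.11, -0.12], [0, 0, 0]], [[0.014, 0.16, -0.12], [0, 0, 0]], [[0.017, 0.21, -0.12], [0, 0, 0]], [[0.02, 0.26, -0.12], [0, 0, 0]], [[0.021, 0.29, -0.12], [0, 0, 0]], [[0.021, 0.3, -0.1], [0, 0, 0]], [[0.021, 0.3, -0.1], [0, 0, 0]], [[0.021, 0.3, -0.1], [0, 0, 0]]], "grip": 0.1}}

```text
clock: 38.75
tcp_pos: [0.4647, 0.3016, 0.1143]
orientation: [[-1.0, 0.002, -0.0], [0.002, 1.0, -0.0], [0.0, -0.0, -1.0]]
wrist_force: [-0.3, -0.1, 0.9]
grip_width: 0.0771
```

```bash
python3 go.py 0 .4637 .3036 .013;python3 - <<'E'
from h import *
c=cap('scene','scene6.png');a=c['frame'][100:280,150:370,::-1];cv2.imwrite('pics/s16.png',cv2.resize(a,None,fx=3.6,fy=3.3,interpolation=cv2.INTER_CUBIC))
E
```

```text
t 38.75 tcp [0.4647 0.3016 0.1143] psi -0.002 w 0.0771 F [-0.3 -0.1  0.9] tiltz [-3.e-04 -3.e-04 -1.e+00]
turn z deg -0.1
[0.001  0.002  0.1013]
```

View pics/s16.png

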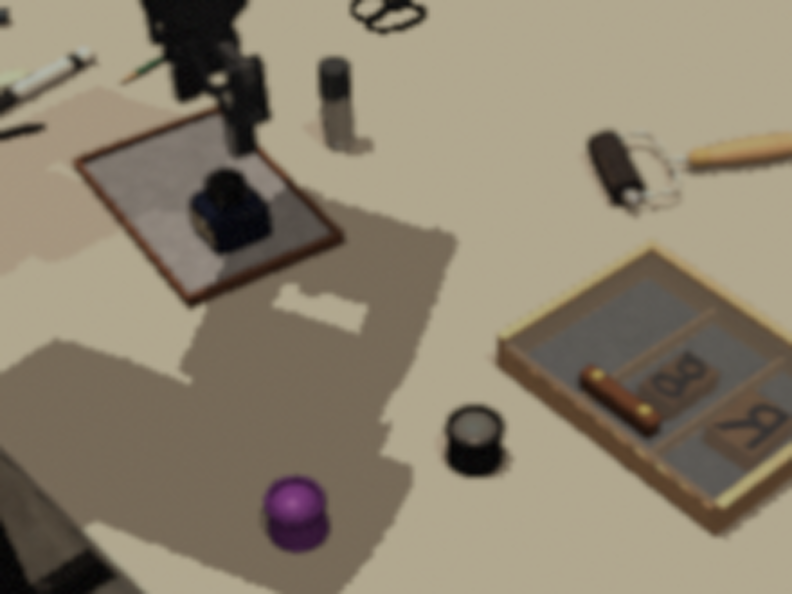

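Call:
{"method": "send_rows", "body": {"moves": [[[0.001, 0.002, 0.03], [0, 0, 0]], [[0.001, 0.002, 0.06], [0, 0, 0]], [[0.001, 0.002, 0.09], [0, 0, 0]], [[0.001, 0.002, 0.1], [0, 0, 0]], [[0.001, 0.002, 0.1], [0, 0, 0]]], "grip": 0.2}}

```text
clock: 39.42
tcp_pos: [0.4639, 0.3038, 0.0142]
orientation: [[-1.0, 0.002, -0.0], [0.002, 1.0, -0.0], [0.0, -0.0, -1.0]]
wrist_force: [0.3, -0.5, 1.2]
grip_width: 0.0681
```

Call:
{"method": "send_rows", "body": {"moves": [[[0, 0, 0], [0, 0, 0]], [[0, 0, 0], [0, 0, 0]], [[0, 0, 0], [0, 0, 0]], [[0, 0, 0], [0, 0, 0]], [[0, 0, 0], [0, 0, 0]]], "grip": 1, "squeeze": 25}}

```text
clock: 40.05
tcp_pos: [0.4644, 0.3044, 0.0153]
orientation: [[-1.0, 0.002, 0.002], [0.002, 1.0, 0.001], [-0.002, 0.001, -1.0]]
wrist_force: [-0.1, -3.0, 8.7]
grip_width: 0.0501
```

Call:
{"method": "send_rows", "body": {"moves": [[[0, 0, -0.02], [0, 0, 0]], [[0, 0, -0.05], [0, 0, 0]], [[0, 0, -0.09], [0, 0, 0]], [[0, 0, -0.11], [0, 0, 0]], [[0, 0, -0.11], [0, 0, 0]]], "squeeze": 40}}

```text
clock: 40.67
tcp_pos: [0.4648, 0.3048, 0.1261]
orientation: [[-1.0, 0.002, 0.003], [0.002, 1.0, 0.002], [-0.003, 0.002, -1.0]]
wrist_force: [0.4, 0.9, -1.3]
grip_width: 0.0491
```

```bash
python3 go.py -.33 .493 -.1198 .07
```

```text
t 40.67 tcp [0.4648 0.3048 0.1261] psi -0.002 w 0.0491 F [ 0.4  0.9 -1.3] tiltz [ 0.0034  0.002  -1.    ]
turn z deg 18.8
[-0.0288 -0.4246  0.0554]
```

Call:
{"method": "send_rows", "body": {"moves": [[[-0.002, -0.03, 0], [0, 0, 2]], [[-0.005, -0.08, 0], [0, 0, 4]], [[-0.009, -0.13, 0], [0, 0, 7]], [[-0.012, -0.18, 0], [0, 0, 10]], [[-0.016, -0.23, 0], [0, 0, 13]], [[-0.019, -0.28, 0], [0, 0, 16]], [[-0.022, -0.33, 0], [0, 0, 18.8]], [[-0.026, -0.38, 0.01], [0, 0, 18.8]], [[-0.0285, -0.415, 0.03], [0, 0, 18.8]], [[-0.0285, -0.4245, 0.05], [0, 0, 18.8]], [[-0.0285, -0.4245, 0.055], [0, 0, 18.8]], [[-0.0285, -0.4245, 0.055], [0, 0, 18.8]]]}}

```text
clock: 42.18
tcp_pos: [0.491, -0.1198, 0.0687]
orientation: [[-0.946, 0.324, -0.001], [0.324, 0.946, 0.0], [0.001, 0.0, -1.0]]
wrist_force: [-0.1, 0.9, -0.9]
grip_width: 0.0495
```

```bash
python3 go.py -.33 .493 -.1198 .0093
```

```text
t 42.17 tcp [ 0.491  -0.1198  0.0687] psi -0.33 w 0.0495 F [-0.1  0.9 -0.9] tiltz [-1.2e-03  4.0e-04 -1.0e+00]
turn z deg 0.0
[-0.002   0.0007  0.0594]
```

Call:
{"method": "send_rows", "body": {"moves": [[[-0.001, 0, 0.025], [0, 0, 0]], [[-0.001, 0, 0.045], [0, 0, 0]], [[-0.001, 0, 0.056], [0, 0, 0]], [[-0.001, 0, 0.06], [0, 0, 0]], [[-0.001, 0, 0.06], [0, 0, 0]], [[-0.001, 0, 0.06], [0, 0, 0]]]}}

```text
clock: 42.92
tcp_pos: [0.4929, -0.1207, 0.0096]
orientation: [[-0.946, 0.324, 0.001], [0.324, 0.946, -0.0], [-0.001, 0.0, -1.0]]
wrist_force: [-0.0, 0.5, -2.0]
grip_width: 0.0493
```

Call:
{"method": "send_rows", "body": {"moves": [[[0, 0, 0], [0, 0, 0]], [[0, 0, 0], [0, 0, 0]], [[0, 0, 0], [0, 0, 0]], [[0, 0, 0], [0, 0, 0]]], "grip": 0.1}}

```text
clock: 43.42
tcp_pos: [0.4924, -0.1208, 0.009]
orientation: [[-0.946, 0.324, 0.0], [0.324, 0.946, -0.0], [-0.0, -0.0, -1.0]]
wrist_force: [-0.5, 0.4, 1.2]
grip_width: 0.077
```

Call:
{"method": "send_rows", "body": {"moves": [[[0, 0, -0.03], [0, 0, 0]], [[0, 0, -0.08], [0, 0, 0]], [[0, 0, -0.13], [0, 0, 0]], [[0, 0.03, -0.17], [0, 0, 0]], [[0, 0.08, -0.18], [0, 0, 0]], [[0, 0.14, -0.18], [0, 0, 0]], [[0, 0.2, -0.18], [0, 0, 0]], [[0, 0.26, -0.18], [0, 0, 0]], [[0, 0.32, -0.18], [0, 0, 0]], [[0, 0.38, -0.18], [0, 0, 0]], [[0, 0.42, -0.18], [0, 0, 0]], [[0, 0.42, -0.18], [0, 0, 0]]]}}

```text
clock: 44.92
tcp_pos: [0.6287, 0.2794, 0.1884]
orientation: [[-0.947, 0.321, 0.0], [0.321, 0.947, 0.0], [0.0, 0.0, -1.0]]
wrist_force: [-0.2, -1.0, -0.4]
grip_width: 0.0769
```

```bash
python3 go.py 0 0 0 0;python3 - <<'E'
from h import *
T=cap('top','top7.png');S=cap('scene','scene7.png')
for n,c,b in(('t',T,(130,280,250,440)),('s',S,(160,300,210,400))):
    i=cv2.cvtColor(c['frame'],cv2.COLOR_RGB2BGR)[b[0]:b[1],b[2]:b[3]]; cv2.imwrite('pics/%sf.png'%n,cv2.resize(i,None,fx=4,fy=4,interpolation=cv2.INTER_CUBIC))
# compare lens/blob positions before and after
for nm,c in(('top',T),('scene',S)):
    o=cv2.cvtColor(cv2.imread('pics/%s0.png'%nm),cv2.COLOR_BGR2RGB)
    for tag,f in(('before',o),('after',c['frame'])):
        m=(f.max(2)<(75 if nm=='top' else 60)).astype(np.uint8)
        for cn in cv2.findContours(m,0,1)[0]:
            x,y,w,h=cv2.boundingRect(cn)
            if cv2.contourArea(cn)>60 and 270<x+w/2<345 and 205<y+h/2<290: print(nm,tag,x+w/2,y+h/2,w,h)
E
```

```text
t 44.92 tcp [0.6287 0.2794 0.1884] psi -0.327 w 0.0769 F [-0.2 -1.  -0.4] tiltz [ 1.e-04  4.e-04 -1.e+00]
turn z deg -18.8
[ 0.5055 -0.4668  0.1882]
top before 290.0 218.0 14 16
top before 330.5 215.0 21 20
top after 290.0 218.5 14 15
top after 280.0 233.5 560 373
scene before 316.0 266.5 24 29
scene before 282.5 233.5 15 21
scene after 316.0 267.0 24 28
scene after 281.5 234.0 17 22
scene after 322.0 224.0 22 18
```

View pics/tf.png

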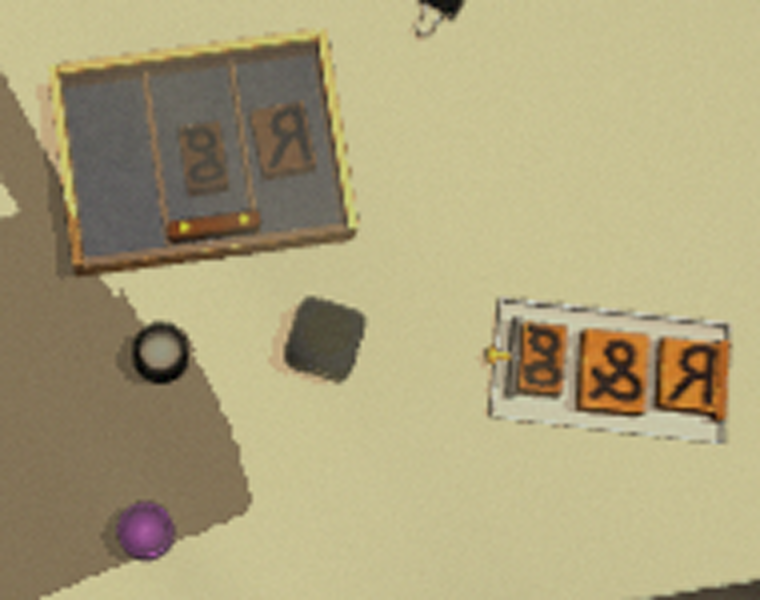

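View pics/sf.png

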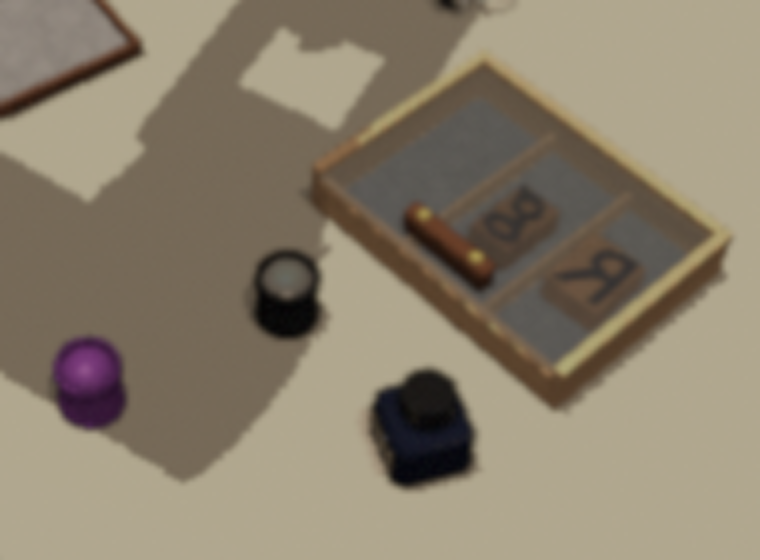

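```bash
python3 -c "
from cell import hand_in
print(hand_in())"
```

```text
the job is handed in; nothing more can be done
None
```

I carried out the whole task and handed it in at about 45 s of the 128 s allowed. The hand-in reports no verdict.

I stood the bottle and the black magnifier in the desk tray and pulled the lid open to its stop. I then laid the ampersand block face up in the gap and pushed the lid shut. Last, I put the magnifier and then the bottle back where they had stood.

What my last checks showed:
- **Bottle and magnifier:** both stand upright. By their outlines in the camera pictures they are within about 1 pixel (roughly 3 mm) of where they started. In the top view the bottle's outline merged with a shadow, so there I compared it only by eye.
- **Lid:** it met its closed stop with about 25 N, and the pictures show it shut.
- **Big block:** it looks square with the line and about 1 mm off the middle of the gap along the line. Across the line I aimed about 3 mm toward the near side and judged the result by eye only.
- **Other items:** the other two blocks lie where they were, and the glue stick was not touched.

One measurement disagreed with the description: the gap came out 72 to 74 mm long in the pictures, where 64 mm was stated. I aimed at its middle, which agreed within a few millimetres with the galley's centre.

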